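# Load the power boards into the test cradle and start the test

## Robot

A 7-joint arm with a two-finger parallel gripper is mounted at the origin on the work surface. World frame = base frame: x ahead of the robot, y to its left, z up, the work surface at z = 0. Lengths are in mm, angles in rad, forces in N, time in s.
With the tool pointing down it reaches from about 400 to 875 mm from the base axis. Payload 6.5 kg.
Tool frame: the origin (TCP) lies on the front face of the gripper's body, between the roots of the fingers; the fingertips stand 73 mm ahead of it and the grasp point (between the pads) lies 54 mm ahead of it; z points along the fingers, y is the line along which they close (so a half turn about z gives the same grasp; the last joint's range is limited). The gripper opens to 85 mm and grips with 20 to 120 N. Pads are 22 mm wide; open, the fingers measure 114 mm over their backs; the gripper's body (76 mm by 85 mm) begins 54 mm behind the grasp point. The pads swing forward as they close: fully open they stand 13 mm farther back than shut.
Start: joints at [-1.269, 0.536, -0.004, 1.538, 0.003, 1.067, -0.071], TCP at [233.709, 606.523, 303.89] pointing down, gripper open.
Joint ranges: [-2.7, 2.7], [-0.37, 2.16], [-1.27, 1.26], [0.24, 2.4], [-1.31, 4.45], [0.19, 1.91], [-2.76, 2.76]. Speed limits (rad/s): [2.39, 2.39, 3.14, 3.14, 3.14, 3.14, 3.14].

## Interface

Orientations are given as a unit quaternion [w, x, y, z].
In Python, from station import telemetry, read_camera, get_calibration, finish_job gives the robot as it stands. The module is installed in compiled form; this text tells all that it offers.
- The arm moves only by the tool play_rows, never from a script. Its arguments are lists of equal length, an entry for each row: "slide": the shift along the tool's x, y, z each as a share of 100 mm, from -1 to 1, a list of three; "twist": the turn about the tool's z as a share of 90 degrees, from -1 to 1. A call has exactly 8 rows; each row is the pose to reach, as a shift and turn from the pose commanded when the call began, along the tool's axes at that moment; what a row does not reach only later rows make up. A row lasts 1/10 s, in which the tool goes at most 50 mm and 8.59 degrees, less where a joint would pass 70% of its speed; a pose out of reach is approached as far as the arm can. A call with a number of a shift or a turn outside -1 to 1 is refused whole. A call with a gripper value outside its range is refused whole. "gripper" is the finger opening in mm, from 0 to 85.4, set as the call begins (left out, the last holds). The fingers move at their own pace and stop on an object; "squeeze" is the grip in N (left out, the last holds). Time passes only in rows, so rows that repeat a pose let the fingers close, or fill a call up. It gives the time, the measured TCP pose, the force, the opening and the grip force at its end, in the units of the state.
- telemetry.state(): the state, without advancing time (a new reading comes with each control period).
- read_camera(name): name is "side" or "top"; returns the picture (480x640x3 uint8, red, green, blue); there is no depth.
- get_calibration(name): a dict with "fx", "fy", "cx", "cy" (pixels), "R" (3x3) and "t" (3): a world point X has camera coordinates R X + t. Camera axes: x right, y down, z forward; pixel columns grow to the right and rows downward; lengths in mm; the calibration is good to about 2 mm. A picture is of the moment at which its call begins. get_calibration takes no time and is no camera call.
- finish_job(): hands the job in; it is judged then, once.
The state is a dict: "t": time; "qpos": joint angles; "joint_velocities": joint speeds; "joint_efforts": joint torques, N m; "eef_pos": TCP position; "tool_rot": TCP orientation; "ft_force": force on the tool from outside, world axes, zero at the start; "wrist_torque": the same for the moment, N m; "finger_gap": finger opening in mm; "grasp_force": force on a finger pad.
Only numpy, scipy, OpenCV 4.12 (cv2) and the standard library are available. Lean on these libraries where they do the work, as an engineer would, in place of code of your own. Each camera call takes 0.05 s, during which the arm holds its last target. There are 200 camera calls.

## Task

Switch the supply off at its toggle, then lay every repaired power board flat in a bay of its own in the test cradle. With the supply still off, tighten the cradle's lock knob clockwise until it pulls up firm and then give it about an eighth of a turn more; then switch the supply on, twist the tester's red start knob clockwise to its stop and let it spring back. Leave the jar, the meter and the screwdriver where they are.

Things in the scene. Friction and masses are not known exactly. Their poses are not given: they have to be found in the camera images.
- board0_mid (a point): A repaired power board: green circuit board 96 x 44 x 8 mm with a finned aluminium heat sink 60 (x) x 26 (y) x 30 mm standing on its middle; 38 mm high in all, about 0.18 kg. Grip the heat sink across its 26 mm (y). The point is at the centre, 19 mm above the underside; x along the board's length, z up. Three or four boards are present, lying flat on the bench; the others are absent.
- board1_mid (a point): A repaired power board: green circuit board 96 x 44 x 8 mm with a finned aluminium heat sink 60 (x) x 26 (y) x 30 mm standing on its middle; 38 mm high in all, about 0.18 kg. Grip the heat sink across its 26 mm (y). The point is at the centre, 19 mm above the underside; x along the board's length, z up. Three or four boards are present, lying flat on the bench; the others are absent.
- board2_mid (a point): A repaired power board: green circuit board 96 x 44 x 8 mm with a finned aluminium heat sink 60 (x) x 26 (y) x 30 mm standing on its middle; 38 mm high in all, about 0.18 kg. Grip the heat sink across its 26 mm (y). The point is at the centre, 19 mm above the underside; x along the board's length, z up. Three or four boards are present, lying flat on the bench; the others are absent.
- board3_mid (a point): A repaired power board: green circuit board 96 x 44 x 8 mm with a finned aluminium heat sink 60 (x) x 26 (y) x 30 mm standing on its middle; 38 mm high in all, about 0.18 kg. Grip the heat sink across its 26 mm (y). The point is at the centre, 19 mm above the underside; x along the board's length, z up. Three or four boards are present, lying flat on the bench; the others are absent.
- bay0 (a point): Bay 0 of the test cradle (four equal bays side by side, 60 mm apart along the cradle's y, bay 3 nearest the lock knob). Inside 112 (x) x 56 (y) mm, open on top, walls 4 mm thick and 8 mm above the bay's floor. The point is the centre of the floor, 4 mm above the bench; x along the bay's length. Holds one board lying flat along it, either way round.
- bay1 (a point): Bay 1 of the test cradle (four equal bays side by side, 60 mm apart along the cradle's y, bay 3 nearest the lock knob). Inside 112 (x) x 56 (y) mm, open on top, walls 4 mm thick and 8 mm above the bay's floor. The point is the centre of the floor, 4 mm above the bench; x along the bay's length. Holds one board lying flat along it, either way round.
- bay2 (a point): Bay 2 of the test cradle (four equal bays side by side, 60 mm apart along the cradle's y, bay 3 nearest the lock knob). Inside 112 (x) x 56 (y) mm, open on top, walls 4 mm thick and 8 mm above the bay's floor. The point is the centre of the floor, 4 mm above the bench; x along the bay's length. Holds one board lying flat along it, either way round.
- bay3 (a point): Bay 3 of the test cradle (four equal bays side by side, 60 mm apart along the cradle's y, bay 3 nearest the lock knob). Inside 112 (x) x 56 (y) mm, open on top, walls 4 mm thick and 8 mm above the bay's floor. The point is the centre of the floor, 4 mm above the bench; x along the bay's length. Holds one board lying flat along it, either way round.
- lock_grip (a point): Black lock knob of the cradle, on an aluminium block (90 x 80 mm) at the cradle's +y end, axis vertical: bar grip 56 mm long, 14 mm wide, 34 mm high (its foot at z = 32 mm, top at z = 65 mm) on a 60 mm disc. The point is on the axis, at gripping height (53 mm over the bench); x along the bar, so it turns with the knob. Clockwise from above tightens.
- lock_run (a joint): Free run of the lock knob, rad, growing clockwise from above as it is tightened; turns easily (0.03 N m). At 2.4 the screw has pulled up firm and this value grows no more. Starts between 0.9 and 1.9; the knob stays where it is left.
- lock_extra (a joint): Further turn of the lock knob after it pulled up firm, rad, clockwise from above; 0 until lock_run has reached 2.4, then it takes 0.20 N m and stays where it is left; hard stop at 1.6. An eighth of a turn is 0.785.
- toggle_pivot (a point): Pivot of the bat toggle, on top of the yellow supply box (100 x 100 mm, 60 mm high), in the middle of its top, 65 mm over the bench; fixed. x is the box's x: the bat swings in the x-z plane about y. ON is towards -x (green lamp), OFF towards +x (white dot).
- toggle_tip (a point): Centre of the 18 mm ball at the end of the steel bat (10 mm thick, 55 mm from pivot to this point).
- toggle (a joint): Angle of the bat, rad: 0 = ON, leaning 0.45 rad to -x of the box; 0.9 = OFF, leaning 0.45 rad to +x. Over-centre action, centre at 0.45: pushed past it, it falls over to the other stop by itself; about 0.11 N m (2 to 4 N at the bat) to start it. Starts ON.
- start_grip (a point): Red start knob, axis vertical, on top of the black tester box (100 x 110 mm, 50 mm high): bar grip 44 mm long, 14 mm wide, 34 mm high (its foot at z = 61 mm, top at z = 95 mm) on a 44 mm disc. The point is on the axis at gripping height (83 mm over the bench); x along the bar, turns with the knob.
- start_knob (a joint): Turn of the start knob, rad, clockwise from above: 0 at rest, stop at 1.05. A spring returns it to 0 when let go (0.035 N m at rest, 0.11 N m at the stop).
- flux_jar: Bystander: round jar, 48 mm wide, 60 mm high; origin at the centre of its underside.
- meter: Bystander: orange hand meter lying flat, 75 x 150 x 35 mm; origin at the centre of its underside.
- driver: Bystander: red-handled screwdriver lying near the robot; origin at its underside.
Mind the look-alikes: they are no part of the job. Leave any brown or purple look-alike of the part that bears board3_mid alone. What is shaped like the part that bears toggle_pivot but orange is not meant.

How it is judged (in metres and radians):
On the way, in this order (a step that is already met when the one before it is completed fails the run):
1. the supply's toggle is switched off (value of joint toggle above 0.75 rad), for 0.3 s.
2. every board present lies flat in a bay, with the supply off (((x of board0_mid in the frame of bay0 between -0.013 and 0.013 m and y of board0_mid in the frame of bay0 between -0.011 and 0.011 m and z of board0_mid in the frame of bay0 between 0.012 and 0.024 m and angle between board0_mid's own z axis and vertical below 0.08 rad) or (x of board0_mid in the frame of bay1 between -0.013 and 0.013 m and y of board0_mid in the frame of bay1 between -0.011 and 0.011 m and z of board0_mid in the frame of bay1 between 0.012 and 0.024 m and angle between board0_mid's own z axis and vertical below 0.08 rad) or (x of board0_mid in the frame of bay2 between -0.013 and 0.013 m and y of board0_mid in the frame of bay2 between -0.011 and 0.011 m and z of board0_mid in the frame of bay2 between 0.012 and 0.024 m and angle between board0_mid's own z axis and vertical below 0.08 rad) or (x of board0_mid in the frame of bay3 between -0.013 and 0.013 m and y of board0_mid in the frame of bay3 between -0.011 and 0.011 m and z of board0_mid in the frame of bay3 between 0.012 and 0.024 m and angle between board0_mid's own z axis and vertical below 0.08 rad)) and ((x of board1_mid in the frame of bay0 between -0.013 and 0.013 m and y of board1_mid in the frame of bay0 between -0.011 and 0.011 m and z of board1_mid in the frame of bay0 between 0.012 and 0.024 m and angle between board1_mid's own z axis and vertical below 0.08 rad) or (x of board1_mid in the frame of bay1 between -0.013 and 0.013 m and y of board1_mid in the frame of bay1 between -0.011 and 0.011 m and z of board1_mid in the frame of bay1 between 0.012 and 0.024 m and angle between board1_mid's own z axis and vertical below 0.08 rad) or (x of board1_mid in the frame of bay2 between -0.013 and 0.013 m and y of board1_mid in the frame of bay2 between -0.011 and 0.011 m and z of board1_mid in the frame of bay2 between 0.012 and 0.024 m and angle between board1_mid's own z axis and vertical below 0.08 rad) or (x of board1_mid in the frame of bay3 between -0.013 and 0.013 m and y of board1_mid in the frame of bay3 between -0.011 and 0.011 m and z of board1_mid in the frame of bay3 between 0.012 and 0.024 m and angle between board1_mid's own z axis and vertical below 0.08 rad)) and ((x of board2_mid in the frame of bay0 between -0.013 and 0.013 m and y of board2_mid in the frame of bay0 between -0.011 and 0.011 m and z of board2_mid in the frame of bay0 between 0.012 and 0.024 m and angle between board2_mid's own z axis and vertical below 0.08 rad) or (x of board2_mid in the frame of bay1 between -0.013 and 0.013 m and y of board2_mid in the frame of bay1 between -0.011 and 0.011 m and z of board2_mid in the frame of bay1 between 0.012 and 0.024 m and angle between board2_mid's own z axis and vertical below 0.08 rad) or (x of board2_mid in the frame of bay2 between -0.013 and 0.013 m and y of board2_mid in the frame of bay2 between -0.011 and 0.011 m and z of board2_mid in the frame of bay2 between 0.012 and 0.024 m and angle between board2_mid's own z axis and vertical below 0.08 rad) or (x of board2_mid in the frame of bay3 between -0.013 and 0.013 m and y of board2_mid in the frame of bay3 between -0.011 and 0.011 m and z of board2_mid in the frame of bay3 between 0.012 and 0.024 m and angle between board2_mid's own z axis and vertical below 0.08 rad)) and ((x of board3_mid in the frame of bay0 between -0.013 and 0.013 m and y of board3_mid in the frame of bay0 between -0.011 and 0.011 m and z of board3_mid in the frame of bay0 between 0.012 and 0.024 m and angle between board3_mid's own z axis and vertical below 0.08 rad) or (x of board3_mid in the frame of bay1 between -0.013 and 0.013 m and y of board3_mid in the frame of bay1 between -0.011 and 0.011 m and z of board3_mid in the frame of bay1 between 0.012 and 0.024 m and angle between board3_mid's own z axis and vertical below 0.08 rad) or (x of board3_mid in the frame of bay2 between -0.013 and 0.013 m and y of board3_mid in the frame of bay2 between -0.011 and 0.011 m and z of board3_mid in the frame of bay2 between 0.012 and 0.024 m and angle between board3_mid's own z axis and vertical below 0.08 rad) or (x of board3_mid in the frame of bay3 between -0.013 and 0.013 m and y of board3_mid in the frame of bay3 between -0.011 and 0.011 m and z of board3_mid in the frame of bay3 between 0.012 and 0.024 m and angle between board3_mid's own z axis and vertical below 0.08 rad)) and value of joint toggle above 0.75 rad), for 0.3 s.
3. the lock knob is firm and has an extra turn of at least 0.5 rad, with the supply off (value of joint lock_run above 2.25 rad and value of joint lock_extra between 0.5 and 1.07 rad and value of joint toggle above 0.75 rad), for 0.2 s.
4. the supply's toggle is switched on (value of joint toggle below 0.15 rad), for 0.3 s.
5. the start knob is at its stop, with the supply on (value of joint start_knob above 0.95 rad and value of joint toggle below 0.15 rad), for 0.1 s.
At the end, for the whole second after the job is handed in: Every board present lies flat (within 0.08 rad) on the floor of a bay, its centre within 13 mm along and 11 mm across of the bay's centre; the lock knob is firm (lock_run over 2.25) with 0.5 to 1.07 rad of extra turn; the toggle is on (under 0.15); the start knob has sprung back (under 0.12) (((x of board0_mid in the frame of bay0 between -0.013 and 0.013 m and y of board0_mid in the frame of bay0 between -0.011 and 0.011 m and z of board0_mid in the frame of bay0 between 0.012 and 0.024 m and angle between board0_mid's own z axis and vertical below 0.08 rad) or (x of board0_mid in the frame of bay1 between -0.013 and 0.013 m and y of board0_mid in the frame of bay1 between -0.011 and 0.011 m and z of board0_mid in the frame of bay1 between 0.012 and 0.024 m and angle between board0_mid's own z axis and vertical below 0.08 rad) or (x of board0_mid in the frame of bay2 between -0.013 and 0.013 m and y of board0_mid in the frame of bay2 between -0.011 and 0.011 m and z of board0_mid in the frame of bay2 between 0.012 and 0.024 m and angle between board0_mid's own z axis and vertical below 0.08 rad) or (x of board0_mid in the frame of bay3 between -0.013 and 0.013 m and y of board0_mid in the frame of bay3 between -0.011 and 0.011 m and z of board0_mid in the frame of bay3 between 0.012 and 0.024 m and angle between board0_mid's own z axis and vertical below 0.08 rad)) and ((x of board1_mid in the frame of bay0 between -0.013 and 0.013 m and y of board1_mid in the frame of bay0 between -0.011 and 0.011 m and z of board1_mid in the frame of bay0 between 0.012 and 0.024 m and angle between board1_mid's own z axis and vertical below 0.08 rad) or (x of board1_mid in the frame of bay1 between -0.013 and 0.013 m and y of board1_mid in the frame of bay1 between -0.011 and 0.011 m and z of board1_mid in the frame of bay1 between 0.012 and 0.024 m and angle between board1_mid's own z axis and vertical below 0.08 rad) or (x of board1_mid in the frame of bay2 between -0.013 and 0.013 m and y of board1_mid in the frame of bay2 between -0.011 and 0.011 m and z of board1_mid in the frame of bay2 between 0.012 and 0.024 m and angle between board1_mid's own z axis and vertical below 0.08 rad) or (x of board1_mid in the frame of bay3 between -0.013 and 0.013 m and y of board1_mid in the frame of bay3 between -0.011 and 0.011 m and z of board1_mid in the frame of bay3 between 0.012 and 0.024 m and angle between board1_mid's own z axis and vertical below 0.08 rad)) and ((x of board2_mid in the frame of bay0 between -0.013 and 0.013 m and y of board2_mid in the frame of bay0 between -0.011 and 0.011 m and z of board2_mid in the frame of bay0 between 0.012 and 0.024 m and angle between board2_mid's own z axis and vertical below 0.08 rad) or (x of board2_mid in the frame of bay1 between -0.013 and 0.013 m and y of board2_mid in the frame of bay1 between -0.011 and 0.011 m and z of board2_mid in the frame of bay1 between 0.012 and 0.024 m and angle between board2_mid's own z axis and vertical below 0.08 rad) or (x of board2_mid in the frame of bay2 between -0.013 and 0.013 m and y of board2_mid in the frame of bay2 between -0.011 and 0.011 m and z of board2_mid in the frame of bay2 between 0.012 and 0.024 m and angle between board2_mid's own z axis and vertical below 0.08 rad) or (x of board2_mid in the frame of bay3 between -0.013 and 0.013 m and y of board2_mid in the frame of bay3 between -0.011 and 0.011 m and z of board2_mid in the frame of bay3 between 0.012 and 0.024 m and angle between board2_mid's own z axis and vertical below 0.08 rad)) and ((x of board3_mid in the frame of bay0 between -0.013 and 0.013 m and y of board3_mid in the frame of bay0 between -0.011 and 0.011 m and z of board3_mid in the frame of bay0 between 0.012 and 0.024 m and angle between board3_mid's own z axis and vertical below 0.08 rad) or (x of board3_mid in the frame of bay1 between -0.013 and 0.013 m and y of board3_mid in the frame of bay1 between -0.011 and 0.011 m and z of board3_mid in the frame of bay1 between 0.012 and 0.024 m and angle between board3_mid's own z axis and vertical below 0.08 rad) or (x of board3_mid in the frame of bay2 between -0.013 and 0.013 m and y of board3_mid in the frame of bay2 between -0.011 and 0.011 m and z of board3_mid in the frame of bay2 between 0.012 and 0.024 m and angle between board3_mid's own z axis and vertical below 0.08 rad) or (x of board3_mid in the frame of bay3 between -0.013 and 0.013 m and y of board3_mid in the frame of bay3 between -0.011 and 0.011 m and z of board3_mid in the frame of bay3 between 0.012 and 0.024 m and angle between board3_mid's own z axis and vertical below 0.08 rad)) and value of joint lock_run above 2.25 rad and value of joint lock_extra between 0.5 and 1.07 rad and value of joint toggle below 0.15 rad and value of joint start_knob below 0.12 rad); the robot touches nothing.
It fails at once if the flux jar is moved more than 30 mm (distance of flux_jar from where it was at the start of the episode above 0.03 m).
It fails at once if the meter is moved more than 30 mm (distance of meter from where it was at the start of the episode above 0.03 m).
It fails at once if the screwdriver is moved more than 30 mm (distance of driver from where it was at the start of the episode above 0.03 m).
Of board0, board1, board2, board3 only 3 to 4 are there at a start; the rules pass over those that are not, and their reading is None.
At some moment in a run one of board0, board1, board2, board3 may be knocked a few centimetres aside while the robot is not near it.
Once in a run the grip may slacken for a moment while it holds something.
It also fails if it takes over 208 s, if anything falls off the work surface, if the arm or the gripper's body presses on something with over 40 N, if the wrist force passes 120 N, or if a joint passes its speed limit or range.

## Working session

There is one attempt and no reset: what is moved stays moved. The work goes in short steps, Python scripts to look and compute and a tool call to move; the robot and the scene stay as the last step left them, time stands still between calls to the robot, and variables do not carry over. Pictures are saved under pics/ and viewed, at most 14 in all, crops included, and the job is handed in when it is done.

Besides the shell and the picture viewer there is one more tool, called after "Call:" in YAML: its name, and indented under it one key for each argument. play_rows: Moves the arm, as the interface text tells. Its arguments: {"type":"object","properties":{"slide":{"type":"array","items":{"type":"array","items":{"type":"number","minimum":-1,"maximum":1}}},"twist":{"type":"array","items":{"type":"number","minimum":-1,"maximum":1}},"gripper":{"type":"number"},"squeeze":{"type":"number"}},"required":["slide","twist"]}

```bash
mkdir -p pics; ls; python3 - <<'E'
from station import telemetry, read_camera, get_calibration
import cv2
print(telemetry.state())
for n in("top","side"):
    im=read_camera(n); cv2.imwrite(f"pics/{n}0.png",im[:,:,::-1]); print(n,get_calibration(n))
E
```

```text
pics
{'t': 0.0, 'qpos': array([-1.2691861 ,  0.53719875, -0.00440946,  1.5388868 ,  0.00260778,
        1.06729117, -0.07119141]), 'joint_velocities': array([-0.00139529,  0.00133671,  0.00055373,  0.00087486,  0.00074819,
        0.00224559, -0.00058732]), 'joint_efforts': array([ 3.84904306e-04, -5.83418834e+01,  1.04886822e+00, -2.59096062e+01,
        1.23452712e-02,  9.79295553e-03, -8.85744043e-06]), 'eef_pos': array([233.56466235, 606.03776027, 302.98680982]), 'tool_rot': array([-8.73381285e-05,  1.82841021e-01,  9.83142091e-01, -8.84982470e-04]), 'ft_force': array([-0.43565209,  0.4059031 ,  0.52833966]), 'wrist_torque': array([0.00354904, 0.03947606, 0.02360726]), 'grasp_force': 0.0, 'finger_gap': 85.11598540137275}
top {'fx': 508.54427683194206, 'fy': 508.54427683194206, 'cx': 315.8557563209542, 'cy': 240.15510734791977, 'R': array([[ 0.01916358, -0.99963335,  0.0191291 ],
       [-0.99734215, -0.02045784, -0.06992935],
       [ 0.07029505, -0.01773816, -0.99736852]]), 't': array([  96.79411119,  580.10654011, 1359.65290125])}
side {'fx': 615.5169226718693, 'fy': 615.5169226718693, 'cx': 319.8764046927653, 'cy': 246.6075900004493, 'R': array([[ 0.99577349, -0.09051856,  0.01554147],
       [-0.03220612, -0.50261957, -0.8639076 ],
       [ 0.08601112,  0.85975576, -0.5034105 ]]), 't': array([-586.36573402,  160.95504242, 1518.60900379])}
```

View pics/top0.png

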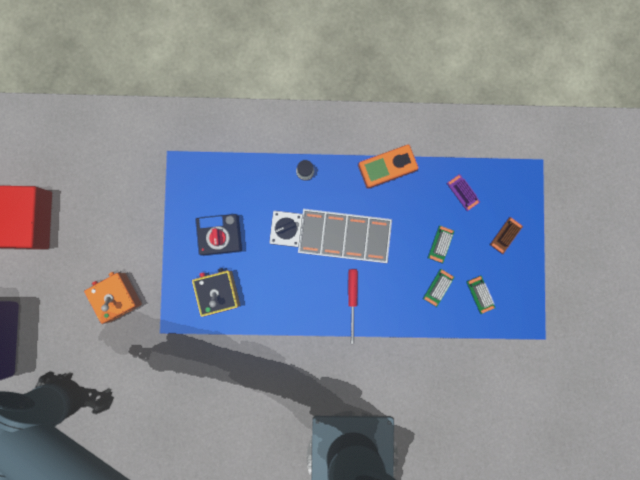

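View pics/side0.png

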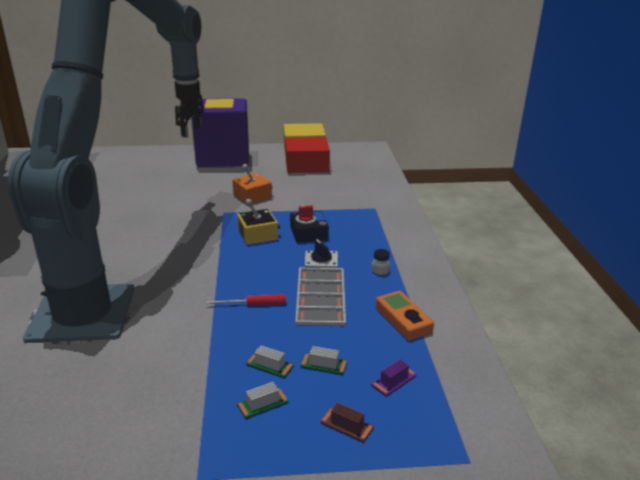

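```bash
cat > h.py <<'E'
import numpy as np, cv2
from station import telemetry, read_camera, get_calibration
def ray(n,u,v,z):
    c=get_calibration(n); R=np.array(c["R"]);t=np.array(c["t"])
    d=R.T@np.array([(u-c["cx"])/c["fx"],(v-c["cy"])/c["fy"],1]); o=-R.T@t
    return o+d*(z-o[2])/d[2]
def proj(n,X):
    c=get_calibration(n); p=np.array(c["R"])@np.array(X,float)+c["t"]
    return np.array([c["fx"]*p[0]/p[2]+c["cx"],c["fy"]*p[1]/p[2]+c["cy"]])
def blobs(n,mask,z,amin=30,amax=1e5):
    """contours -> list of (pixel centre, world centre, long-axis angle, sides mm)"""
    out=[]
    for c in cv2.findContours(mask,cv2.RETR_EXTERNAL,cv2.CHAIN_APPROX_NONE)[0]:
        if not amin<cv2.contourArea(c)<amax: continue
        r=cv2.minAreaRect(c); P=np.array([ray(n,*p,z) for p in cv2.boxPoints(r)])[:,:2]
        e=[P[1]-P[0],P[2]-P[1]]; L=[np.linalg.norm(x) for x in e]; l=e[int(np.argmax(L))]
        out.append((np.round(r[0],1),P.mean(0).round(1),round(float(np.arctan(l[1]/l[0])),3),np.round(L)))
    return out
def shot(n,name):
    im=read_camera(n); cv2.imwrite(f"pics/{name}.png",im[:,:,::-1]); return im
def hsv(im): return cv2.cvtColor(im,cv2.COLOR_RGB2HSV)
E
python3 - <<'E'
from h import *
im=cv2.imread("pics/top0.png"); H=cv2.cvtColor(im,cv2.COLOR_BGR2HSV)
nb=(255-cv2.inRange(H,(100,120,60),(125,255,255)))
nb[:153]=0;nb[337:]=0;nb[:,:168]=0;nb[:,543:]=0
for b in blobs("top",nb,0,150): print("nonblue",b)
s=cv2.inRange(H,(0,0,120),(180,60,255))
s[:200]=0;s[330:]=0;s[:,:415]=0;s[:,530:]=0
for b in blobs("top",s,38,30): print("sink",b)
g=cv2.inRange(H,(40,80,30),(90,255,255));g[:,:415]=0
g=cv2.morphologyEx(g|s,cv2.MORPH_CLOSE,np.ones((3,3)))
for b in blobs("top",g,6,30): print("green",b)
a=cv2.resize(im[195:330,180:400],(800,491),interpolation=cv2.INTER_CUBIC); cv2.imwrite("pics/c1.png",a)
im=cv2.imread("pics/side0.png")
a=cv2.resize(im[190:340,220:400],(720,600),interpolation=cv2.INTER_CUBIC); cv2.imwrite("pics/c2.png",a)
E
```

```text
nonblue (array([481. , 294.2]), array([ 440. , -348.3]), 0.408, array([48., 98.]))
nonblue (array([438.5, 287.4]), array([ 456.5, -231.1]), -0.536, array([98., 46.]))
nonblue (array([266.5, 302.5]), array([407.1, 238. ]), -1.551, array([538., 182.]))
nonblue (array([215.1, 290.9]), array([435.8, 379.4]), 0.275, array([115., 119.]))
nonblue (array([440.8, 243.9]), array([ 576.3, -237.3]), -0.335, array([98., 45.]))
nonblue (array([506.1, 235. ]), array([ 604.6, -419.2]), -0.622, array([100.,  46.]))
nonblue (array([217.9, 234.3]), array([590.2, 376.7]), -1.442, array([114., 102.]))
nonblue (array([330.2, 233.8]), array([597.9,  68.6]), 1.475, array([125., 332.]))
nonblue (array([463.3, 191.9]), array([ 722.6, -300. ]), 0.637, array([46., 99.]))
nonblue (array([305. , 169.5]), array([775.4, 141.8]), 0.019, array([50., 53.]))
nonblue (array([408. , 170.5]), array([ 779.4, -147. ]), -1.547, array([751.,  99.]))
sink (array([484.2, 294.9]), array([ 439.4, -344. ]), 0.421, array([27., 62.]))
sink (array([441.1, 287.7]), array([ 456.3, -228.1]), -0.537, array([63., 29.]))
sink (array([443.5, 243.2]), array([ 575.7, -234.6]), -0.345, array([63., 29.]))
green (array([480.8, 294.6]), array([ 439., -346.]), 0.408, array([44., 92.]))
green (array([438.3, 287.3]), array([ 456.9, -229.2]), -0.536, array([96., 43.]))
green (array([440.8, 243.7]), array([ 576.3, -235.7]), -0.344, array([95., 43.]))
```

View pics/c1.png

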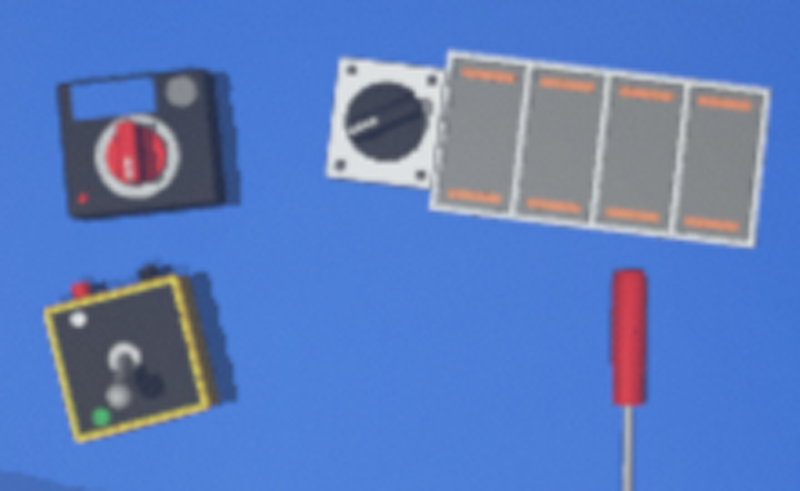

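View pics/c2.png

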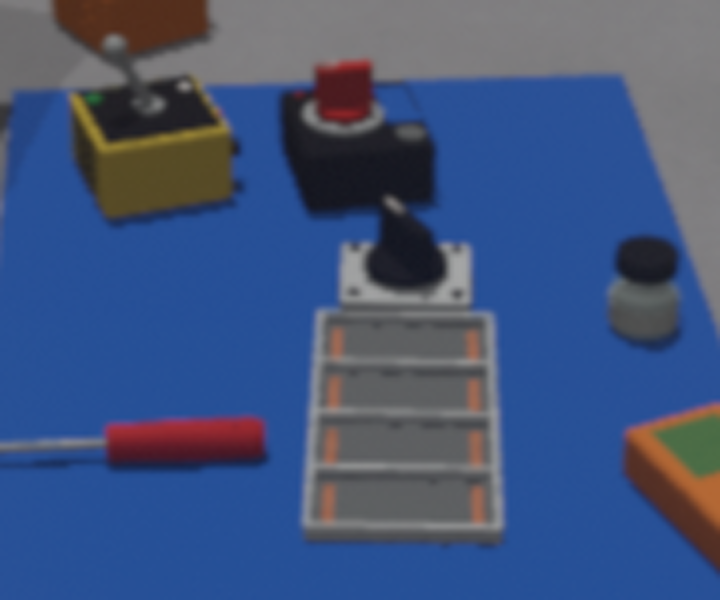

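The top crop shows the supply toggle leaning to the green lamp (crop 118,396) with its pivot ring at (124,358). The start knob is at (137,157), with its bar roughly along image vertical. The lock knob is at (386,122), its bar running from (345,132) to (430,100), and the four bays lie to its right. There are three green boards. The side crop shows the same layout.

```bash
python3 - <<'E'
from h import *
im=cv2.imread("pics/top0.png"); H=cv2.cvtColor(im,cv2.COLOR_BGR2HSV)
def sub(m,x0,y0,x1,y1):
    o=np.zeros_like(m);o[y0:y1,x0:x1]=m[y0:y1,x0:x1];return o
o=sub(cv2.inRange(H,(3,90,80),(22,255,255)),298,205,395,266)
P=[b for b in blobs("top",o,4,5)]
for b in P: print("mark",b[0],b[1])
X=np.array([b[1] for b in P]); print("marks mean",X.mean(0))
d=sub(cv2.inRange(H,(0,0,0),(180,255,95)),272,214,300,246)
for b in blobs("top",cv2.morphologyEx(d,cv2.MORPH_OPEN,np.ones((3,3))),32,60): print("lock disc z32",b)
w=sub(cv2.inRange(H,(0,0,150),(180,60,255)),268,208,300,248)
for b in blobs("top",cv2.morphologyEx(w|d,cv2.MORPH_CLOSE,np.ones((5,5))),16,60): print("block",b)
r=sub(cv2.inRange(H,(0,120,90),(6,255,255))|cv2.inRange(H,(174,120,90),(180,255,255)),202,220,235,252)
for z in(70,95):
  for b in blobs("top",r,z,25): print("red",z,b)
w=sub(cv2.inRange(H,(0,0,130),(180,70,255)),202,222,230,252)
for b in blobs("top",cv2.morphologyEx(w|r,cv2.MORPH_CLOSE,np.ones((3,3))),56,100): print("start ring",b)
y=sub(cv2.inRange(H,(20,110,100),(35,255,255)),185,262,245,322)
for b in blobs("top",y,60,60): print("yellow",b)
for nm,u,v,z in(("pivot",124,358,65),("tip",118,396,114.5),("white",79,320,60),("green",101,417,60),("lock",386,122,35),("start",137,157,58),("barA",345,132,65),("barB",432,104,65)):
  print(nm,ray("top",180+u/3.636,195+v/3.636,z).round(1))
a=cv2.resize(im[208:250,265:305],None,fx=14,fy=14,interpolation=cv2.INTER_CUBIC); b=cv2.resize(im[208:250,265-65:305-65],None,fx=14,fy=14,interpolation=cv2.INTER_CUBIC); cv2.imwrite("pics/c3.png",cv2.resize(np.hstack([a,b]),(800,420)))
E
```

```text
mark [375.5 256.3] [538.1 -56.3]
mark [353.5 253.7] [544.2   4.2]
mark [331.5 251.1] [550.1  64.6]
mark [378.5 223. ] [630.1 -63.7]
mark [357.4 220.6] [635.6  -5.4]
mark [335.5 217.9] [641.7  55.1]
mark [314.  215.3] [647.5 114.5]
marks mean [598.18571429  16.14285714]
lock disc z32 (array([286., 228.]), array([608.3, 189.4]), 0.022, array([48., 49.]))
block (array([286.1, 228.6]), array([608.3, 189.9]), -0.098, array([91., 82.]))
red 70 (array([213.5, 236.5]), array([578.6, 375.8]), 0.033, array([18., 39.]))
red 95 (array([213.5, 236.5]), array([576.8, 371.2]), 0.033, array([18., 38.]))
start ring (array([217.5, 237.5]), array([577.2, 367.8]), 0.808, array([59., 60.]))
pivot [430.9 370.3  65. ]
tip [406.8 364.7 114.5]
white [457.2 404.2  60. ]
green [388.5 386.1  60. ]
lock [606.5 188.8  35. ]
start [575.3 366.9  58. ]
barA [595.9 216.9  65. ]
barB [617.5 154.7  65. ]
```

View pics/c3.png

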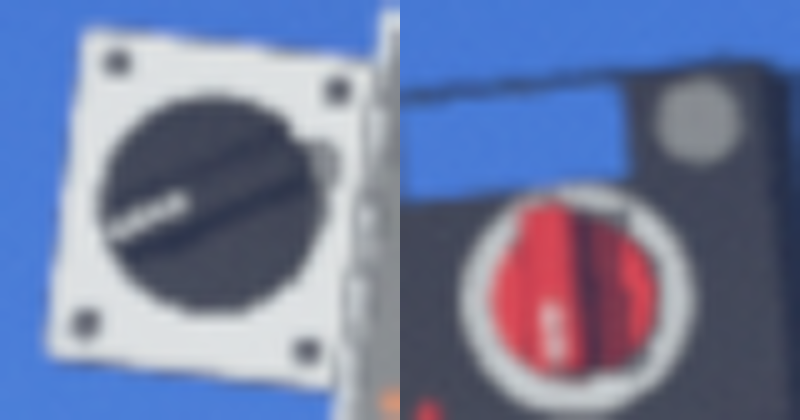

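The lock bar runs at about 25° in the crop (world yaw about 1.98), and the start bar is nearly vertical (yaw about 0.1). Next is a planner helper, then the toggle.

```bash
cat > plan.py <<'E'
"""plan.py x,y,z,yaw ... : from the present pose, the shift/turn of each call to reach the TCP targets (yaw = heading of tool x)."""
import sys, numpy as np
from scipy.spatial.transform import Rotation as Ro
from station import telemetry
s=telemetry.state(); q=s["tool_rot"]; M=Ro.from_quat([q[1],q[2],q[3],q[0]]).as_matrix()
p=np.array(s["eef_pos"]); yaw=np.arctan2(M[1,0],M[0,0])
print("t %.1f p %s yaw %.3f q7 %.2f tilt %.3f F %s gap %.1f"%(s["t"],p.round(1),yaw,s["qpos"][6],np.arccos(min(1,-M[2,2])),np.round(s["ft_force"],1),s["finger_gap"]))
for a in sys.argv[1:]:
    T=[float(v) for v in a.split(",")]; ty=T[3]
    if yaw<0 and ty-yaw>4: yaw+=2*np.pi
    if yaw>0 and yaw-ty>4: yaw-=2*np.pi
    d=np.array(T[:3])-p; n=max(1,int(np.ceil(np.linalg.norm(d)/99)),int(np.ceil(abs(ty-yaw)/1.05))); dy=(ty-yaw)/n
    print("->",a)
    for i in range(n):
        c,s_=np.cos(yaw),np.sin(yaw); R=np.array([[c,s_,0],[s_,-c,0],[0,0,-1]])
        sl=np.round(R.T@(d/n)/100,2); tw=round(-dy/(np.pi/2),2)
        print("  ",sl.tolist(),tw); p=p+R@sl*100; yaw+=-tw*np.pi/2
        if i<n-1: d_left=np.array(T[:3])-p; d=d_left*n/(n-1-i); 
E
sed -i 's/d=d_left\*n\/(n-1-i)/d=d_left*n\/(n-1-i)/' plan.py
python3 plan.py 363,352,230,3.40 363,352,168,3.40 424,368,168,3.40 400,362,168,3.40 400,362,260,3.40
```

```text
t 0.1 p [233.5 606.1 303.1] yaw 2.774 q7 -0.07 tilt 0.002 F [ 1.4 -0.3 -0.4] gap 85.4
-> 363,352,230,3.40
   [-0.71, -0.64, 0.24] -0.13
   [-0.56, -0.76, 0.25] -0.13
   [-0.4, -0.86, 0.24] -0.13
-> 363,352,168,3.40
   [0.0, -0.0, 0.62] -0.01
-> 424,368,168,3.40
   [-0.63, -0.01, 0.0] 0.0
-> 400,362,168,3.40
   [0.25, 0.01, 0.0] 0.0
-> 400,362,260,3.40
   [-0.0, -0.0, -0.92] 0.0
```

Call:
play_rows:
  slide:
    - [-0.18,-0.16,0.06]
    - [-0.35,-0.32,0.12]
    - [-0.53,-0.48,0.18]
    - [-0.71,-0.64,0.24]
    - [-0.71,-0.64,0.24]
    - [-0.71,-0.64,0.24]
    - [-0.71,-0.64,0.24]
    - [-0.71,-0.64,0.24]
  twist: [-0.03,-0.06,-0.09,-0.13,-0.13,-0.13,-0.13,-0.13]
  gripper: 0

```text
t: 0.9
eef_pos: [276.1, 522.3, 280.0]
tool_rot: [-0.0, 0.081, 0.997, 0.0]
ft_force: [0.9, -0.2, 1.1]
finger_gap: 0.0
grasp_force: 0.0
```

Call:
play_rows:
  slide:
    - [-0.14,-0.19,0.06]
    - [-0.28,-0.38,0.12]
    - [-0.42,-0.57,0.18]
    - [-0.56,-0.76,0.25]
    - [-0.56,-0.76,0.25]
    - [-0.56,-0.76,0.25]
    - [-0.56,-0.76,0.25]
    - [-0.56,-0.76,0.25]
  twist: [-0.03,-0.06,-0.09,-0.13,-0.13,-0.13,-0.13,-0.13]

```text
t: 1.7
eef_pos: [319.1, 438.5, 255.2]
tool_rot: [0.0, -0.021, 1.0, 0.001]
ft_force: [-0.6, 0.6, 0.2]
finger_gap: -0.3
grasp_force: 0.0
```

Call:
play_rows:
  slide:
    - [-0.1,-0.21,0.06]
    - [-0.2,-0.43,0.12]
    - [-0.3,-0.64,0.18]
    - [-0.4,-0.86,0.24]
    - [-0.4,-0.86,0.24]
    - [-0.4,-0.86,0.24]
    - [-0.4,-0.86,0.24]
    - [-0.4,-0.86,0.24]
  twist: [-0.03,-0.06,-0.09,-0.13,-0.13,-0.13,-0.13,-0.13]

```text
t: 2.5
eef_pos: [362.7, 354.2, 231.2]
tool_rot: [0.0, -0.123, 0.992, 0.0]
ft_force: [-0.1, 0.3, 0.1]
finger_gap: -0.0
grasp_force: 0.0
```

```bash
python3 plan.py 363,352,168,3.40 424,368,168,3.40
```

```text
t 2.5 p [362.7 354.2 231.2] yaw -2.895 q7 0.91 tilt 0.001 F [-0.1  0.3  0.1] gap -0.0
-> 363,352,168,3.40
   [0.0, -0.02, 0.63] -0.01
-> 424,368,168,3.40
   [-0.63, -0.01, 0.0] 0.0
```

Call:
play_rows:
  slide:
    - [0,0,0.15]
    - [0,-0.01,0.3]
    - [0,-0.02,0.45]
    - [0,-0.02,0.63]
    - [0,-0.02,0.63]
    - [0,-0.02,0.63]
    - [0,-0.02,0.63]
    - [0,-0.02,0.63]
  twist: [0,0,0,-0.01,-0.01,-0.01,-0.01,-0.01]

```text
t: 3.3
eef_pos: [364.1, 351.5, 168.8]
tool_rot: [0.001, -0.13, 0.992, 0.001]
ft_force: [-0.2, -0.1, 0.9]
finger_gap: 0.0
grasp_force: 0.0
```

Call:
play_rows:
  slide:
    - [-0.15,0,0]
    - [-0.25,0,0]
    - [-0.35,0,0]
    - [-0.45,0,0]
    - [-0.54,0,0]
    - [-0.63,0,0]
    - [-0.63,0,0]
    - [-0.63,0,0]
  twist: [0,0,0,0,0,0,0,0]

```text
t: 4.1
eef_pos: [424.8, 367.1, 167.7]
tool_rot: [-0.0, -0.13, 0.992, -0.0]
ft_force: [-0.7, 0.7, 0.6]
finger_gap: -0.1
grasp_force: 0.0
```

Call:
play_rows:
  slide:
    - [0.1,0,0]
    - [0.25,0,0]
    - [0.25,0,-0.2]
    - [0.25,0,-0.4]
    - [0.25,0,-0.7]
    - [0.25,0,-0.9]
    - [0.25,0,-0.9]
    - [0.25,0,-0.9]
  twist: [0,0,0,0,0,0,0,0]

```text
t: 4.9
eef_pos: [399.6, 360.5, 257.8]
tool_rot: [-0.0, -0.13, 0.991, -0.0]
ft_force: [0.1, -0.7, 0.4]
finger_gap: -0.1
grasp_force: 0.0
```

```bash
python3 - <<'E'
from h import *
a=shot("top","t1")[255:335,175:260]; b=shot("side","s1")[180:260,220:305]
cv2.imwrite("pics/c4.png",cv2.resize(np.hstack([a,b])[:,:,::-1],(800,376),interpolation=cv2.INTER_CUBIC))
E
python3 plan.py 430,100,230,2.8 457,-220,200,2.61 457,-230,140,2.61 457,-230,86,2.61
```

```text
t 5.0 p [399.5 360.2 256.8] yaw -2.881 q7 0.97 tilt 0.002 F [ 1.1  0.4 -0.6] gap -0.1
-> 430,100,230,2.8
   [0.13, -0.86, 0.09] 0.13
   [-0.05, -0.87, 0.09] 0.13
   [-0.24, -0.85, 0.09] 0.13
-> 457,-220,200,2.61
   [-0.34, -0.73, 0.07] 0.03
   [-0.37, -0.71, 0.08] 0.03
   [-0.4, -0.69, 0.07] 0.03
   [-0.44, -0.67, 0.08] 0.03
-> 457,-230,140,2.61
   [-0.05, -0.09, 0.6] -0.01
-> 457,-230,86,2.61
   [-0.0, 0.0, 0.54] 0.0
```

View pics/c4.png

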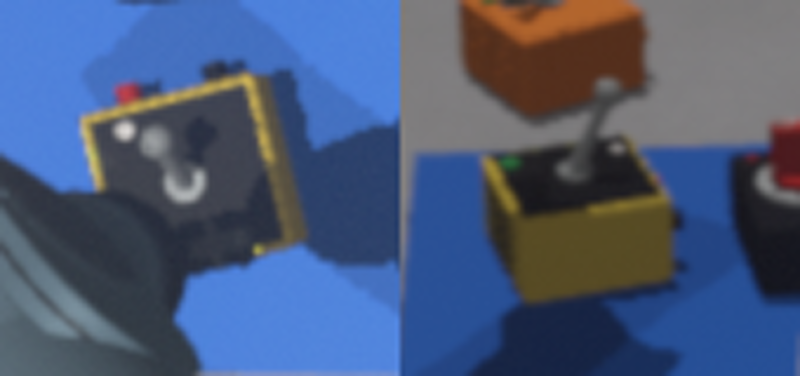

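The toggle now leans to the white dot, so the supply is off. Next is the travel towards the boards.

Call:
play_rows:
  slide:
    - [0.03,-0.21,0.02]
    - [0.06,-0.43,0.04]
    - [0.09,-0.64,0.06]
    - [0.13,-0.86,0.09]
    - [0.13,-0.86,0.09]
    - [0.13,-0.86,0.09]
    - [0.13,-0.86,0.09]
    - [0.13,-0.86,0.09]
  twist: [0.03,0.06,0.09,0.13,0.13,0.13,0.13,0.13]
  gripper: 60

```text
t: 5.8
eef_pos: [409.9, 275.2, 248.9]
tool_rot: [-0.0, -0.029, 1.0, 0.0]
ft_force: [0.0, -0.5, -0.7]
finger_gap: 59.9
grasp_force: 0.0
```

Call:
play_rows:
  slide:
    - [-0.01,-0.22,0.02]
    - [-0.02,-0.44,0.04]
    - [-0.04,-0.65,0.06]
    - [-0.05,-0.87,0.09]
    - [-0.05,-0.87,0.09]
    - [-0.05,-0.87,0.09]
    - [-0.05,-0.87,0.09]
    - [-0.05,-0.87,0.09]
  twist: [0.03,0.06,0.09,0.13,0.13,0.13,0.13,0.13]

```text
t: 6.6
eef_pos: [420.0, 188.3, 240.0]
tool_rot: [0.0, 0.073, 0.997, 0.0]
ft_force: [-0.6, -0.3, 0.2]
finger_gap: 59.7
grasp_force: 0.0
```

Call:
play_rows:
  slide:
    - [-0.06,-0.21,0.02]
    - [-0.12,-0.43,0.04]
    - [-0.18,-0.64,0.06]
    - [-0.24,-0.85,0.09]
    - [-0.24,-0.85,0.09]
    - [-0.24,-0.85,0.09]
    - [-0.24,-0.85,0.09]
    - [-0.24,-0.85,0.09]
  twist: [0.03,0.06,0.09,0.13,0.13,0.13,0.13,0.13]

```text
t: 7.4
eef_pos: [431.2, 100.9, 230.9]
tool_rot: [0.0, 0.174, 0.985, 0.0]
ft_force: [-0.4, -0.8, 0.8]
finger_gap: 59.9
grasp_force: 0.0
```

Call:
play_rows:
  slide:
    - [-0.09,-0.18,0.02]
    - [-0.18,-0.36,0.04]
    - [-0.26,-0.54,0.06]
    - [-0.34,-0.73,0.07]
    - [-0.34,-0.73,0.07]
    - [-0.34,-0.73,0.07]
    - [-0.34,-0.73,0.07]
    - [-0.34,-0.73,0.07]
  twist: [0.01,0.02,0.03,0.03,0.03,0.03,0.03,0.03]

```text
t: 8.2
eef_pos: [438.0, 21.0, 224.0]
tool_rot: [0.0, 0.197, 0.98, 0.0]
ft_force: [-0.3, 0.6, 0.3]
finger_gap: 60.3
grasp_force: 0.0
```

Call:
play_rows:
  slide:
    - [-0.09,-0.18,0.02]
    - [-0.18,-0.36,0.04]
    - [-0.28,-0.54,0.06]
    - [-0.37,-0.71,0.08]
    - [-0.37,-0.71,0.08]
    - [-0.37,-0.71,0.08]
    - [-0.37,-0.71,0.08]
    - [-0.37,-0.71,0.08]
  twist: [0.01,0.02,0.03,0.03,0.03,0.03,0.03,0.03]

```text
t: 9.0
eef_pos: [444.5, -58.8, 216.0]
tool_rot: [0.0, 0.22, 0.975, 0.0]
ft_force: [-0.5, -0.1, -0.1]
finger_gap: 59.9
grasp_force: 0.0
```

```bash
cat > boards.py <<'E'
from h import *
def boards(im):
    H=hsv(im); s=cv2.inRange(H,(0,0,120),(180,60,255)); g=cv2.inRange(H,(40,80,30),(90,255,255))
    g=cv2.morphologyEx(g|s,cv2.MORPH_CLOSE,np.ones((3,3)))
    for m in(s,g): m[:160]=0;m[335:]=0;m[:,:400]=0;m[:,540:]=0
    for b in blobs("top",s,38,60): print("sink",b)
    for b in blobs("top",g,6,150): print("green",b)
if __name__=="__main__": boards(read_camera("top"))
E
python3 boards.py; python3 plan.py 457,-229,150,2.61 457,-229,86,2.61
```

```text
sink (array([484.2, 294.9]), array([ 439.4, -344. ]), 0.421, array([27., 62.]))
sink (array([443.7, 284.1]), array([ 466.1, -235.2]), -0.461, array([37., 27.]))
sink (array([443.6, 243.2]), array([ 575.6, -234.7]), -0.345, array([63., 29.]))
green (array([480.8, 294.6]), array([ 439. , -345.9]), 0.416, array([44., 93.]))
green (array([440.8, 243.7]), array([ 576.4, -235.6]), -0.339, array([95., 43.]))
t 9.1 p [444.5 -59.  216. ] yaw 2.697 q7 1.25 tilt 0.000 F [ 0.6 -0.4 -0.3] gap 60.1
-> 457,-229,150,2.61
   [-0.42, -0.74, 0.33] 0.03
   [-0.46, -0.72, 0.33] 0.03
-> 457,-229,86,2.61
   [0.0, -0.0, 0.64] -0.0
```

Call:
play_rows:
  slide:
    - [-0.1,-0.18,0.0]
    - [-0.2,-0.36,0.05]
    - [-0.32,-0.55,0.1]
    - [-0.42,-0.74,0.2]
    - [-0.42,-0.74,0.33]
    - [-0.42,-0.74,0.33]
    - [-0.42,-0.74,0.33]
    - [-0.42,-0.74,0.33]
  twist: [0.01,0.02,0.03,0.03,0.03,0.03,0.03,0.03]

```text
t: 9.85
eef_pos: [450.8, -144.2, 183.4]
tool_rot: [0.0, 0.244, 0.97, 0.0]
ft_force: [-0.1, 0.3, -0.3]
finger_gap: 59.9
grasp_force: 0.0
```

Call:
play_rows:
  slide:
    - [-0.12,-0.18,0.05]
    - [-0.23,-0.36,0.1]
    - [-0.34,-0.54,0.2]
    - [-0.46,-0.72,0.33]
    - [-0.46,-0.72,0.33]
    - [-0.46,-0.72,0.33]
    - [-0.46,-0.72,0.33]
    - [-0.46,-0.72,0.33]
  twist: [0.01,0.02,0.03,0.03,0.03,0.03,0.03,0.03]

```text
t: 10.65
eef_pos: [457.2, -228.9, 150.4]
tool_rot: [0.0, 0.266, 0.964, 0.0]
ft_force: [0.4, 1.3, 0.3]
finger_gap: 60.3
grasp_force: 0.0
```

```bash
python3 - <<'E'
from h import *
im=shot("side","s2")[300:440,210:400]; cv2.imwrite("pics/c5.png",cv2.resize(im[:,:,::-1],(760,560),interpolation=cv2.INTER_CUBIC))
for n,p in(("B",(457,-229,19)),("C",(576,-235.5,19))): print(n,(proj("side",p)-[210,300])*4)
E
python3 plan.py 457,-229,86,2.61
```

```text
B [238.61276636 232.62374242]
C [455.50445809 230.06811452]
t 10.7 p [ 457.2 -229.1  150.4] yaw 2.603 q7 1.58 tilt 0.001 F [ 1.4  0.1 -0.5] gap 60.0
-> 457,-229,86,2.61
   [0.0, -0.0, 0.64] -0.0
```

View pics/c5.png

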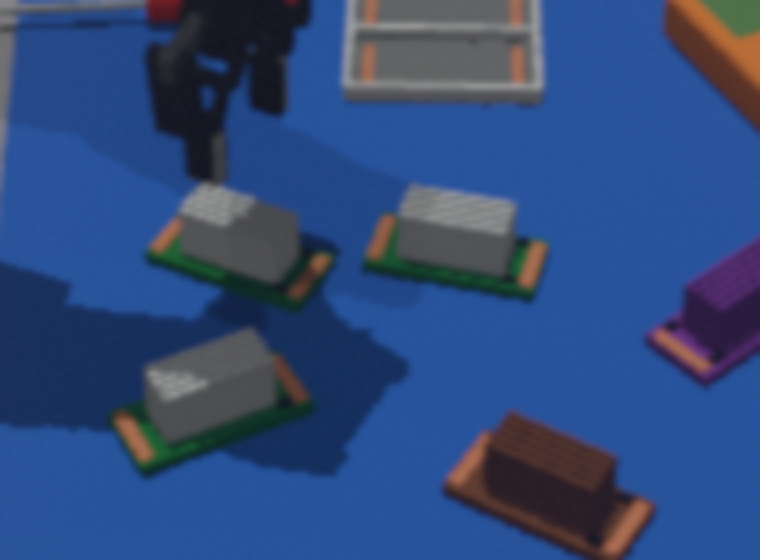

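The board B prediction (238,232) sits on its sink in the side view. Descend and grip.

Call:
play_rows:
  slide:
    - [0,0,0.15]
    - [0,0,0.3]
    - [0,0,0.45]
    - [0,0,0.55]
    - [0,0,0.64]
    - [0,0,0.64]
    - [0,0,0.64]
    - [0,0,0.64]
  twist: [0,0,0,0,0,0,0,0]

```text
t: 11.5
eef_pos: [457.1, -230.2, 86.4]
tool_rot: [0.0, 0.267, 0.964, -0.0]
ft_force: [0.5, -0.9, 0.3]
finger_gap: 59.9
grasp_force: 0.0
```

Call:
play_rows:
  slide:
    - [0,0,0]
    - [0,0,0]
    - [0,0,0]
    - [0,0,0]
    - [0,0,0]
    - [0,0,0]
    - [0,0,0]
    - [0,0,0]
  twist: [0,0,0,0,0,0,0,0]
  gripper: 0
  squeeze: 60

```text
t: 12.3
eef_pos: [457.1, -230.1, 86.4]
tool_rot: [0.0, 0.267, 0.964, 0.0]
ft_force: [-0.7, 1.1, 5.9]
finger_gap: 24.8
grasp_force: 59.9
```

Call:
play_rows:
  slide:
    - [0,0,-0.1]
    - [0,0,-0.2]
    - [0,0,-0.35]
    - [0,0,-0.5]
    - [0,0,-0.65]
    - [0,0,-0.75]
    - [0,0,-0.75]
    - [0,0,-0.75]
  twist: [0,0,0,0,0,0,0,0]

```text
t: 13.1
eef_pos: [456.7, -229.9, 160.9]
tool_rot: [0.0, 0.267, 0.964, 0.0]
ft_force: [0.4, 0.7, -1.8]
finger_gap: 24.8
grasp_force: 59.1
```

```bash
python3 boards.py; python3 plan.py 584,-60,165,3.045 584,-60,92,3.045
```

```text
sink (array([444.7, 295.6]), array([ 435.6, -237.9]), 1.126, array([23., 29.]))
sink (array([443.7, 243.1]), array([ 576.1, -234.9]), -0.318, array([63., 29.]))
green (array([440.7, 296.4]), array([ 432.2, -235.6]), 1.049, array([46., 47.]))
green (array([441.1, 242.5]), array([ 579.7, -236.6]), -0.339, array([88., 44.]))
t 13.2 p [ 456.5 -229.8  160.5] yaw 2.601 q7 1.57 tilt 0.001 F [-0.7 -0.2 -2.8] gap 24.7
-> 584,-60,165,3.045
   [-0.07, 0.7, -0.01] -0.09
   [-0.17, 0.69, -0.02] -0.09
   [-0.27, 0.66, -0.01] -0.09
-> 584,-60,92,3.045
   [-0.0, -0.0, 0.73] -0.01
```

Call:
play_rows:
  slide:
    - [-0.02,0.14,0]
    - [-0.03,0.28,0]
    - [-0.04,0.42,0]
    - [-0.05,0.56,-0.01]
    - [-0.07,0.7,-0.01]
    - [-0.07,0.7,-0.01]
    - [-0.07,0.7,-0.01]
    - [-0.07,0.7,-0.01]
  twist: [-0.02,-0.04,-0.06,-0.08,-0.09,-0.09,-0.09,-0.09]

```text
t: 13.95
eef_pos: [498.3, -174.4, 161.8]
tool_rot: [-0.0, 0.199, 0.98, -0.0]
ft_force: [0.1, -0.3, -2.4]
finger_gap: 25.1
grasp_force: 59.2
```

Call:
play_rows:
  slide:
    - [-0.04,0.14,0]
    - [-0.07,0.28,0]
    - [-0.1,0.42,-0.01]
    - [-0.14,0.56,-0.02]
    - [-0.17,0.69,-0.02]
    - [-0.17,0.69,-0.02]
    - [-0.17,0.69,-0.02]
    - [-0.17,0.69,-0.02]
  twist: [-0.02,-0.04,-0.06,-0.08,-0.09,-0.09,-0.09,-0.09]

```text
t: 14.75
eef_pos: [540.8, -117.5, 163.8]
tool_rot: [-0.0, 0.129, 0.992, -0.0]
ft_force: [-0.1, -0.4, -1.0]
finger_gap: 25.0
grasp_force: 59.2
```

Call:
play_rows:
  slide:
    - [-0.06,0.13,0]
    - [-0.11,0.26,0]
    - [-0.16,0.4,-0.01]
    - [-0.22,0.53,-0.01]
    - [-0.27,0.66,-0.01]
    - [-0.27,0.66,-0.01]
    - [-0.27,0.66,-0.01]
    - [-0.27,0.66,-0.01]
  twist: [-0.02,-0.04,-0.06,-0.08,-0.09,-0.09,-0.09,-0.09]

```text
t: 15.55
eef_pos: [583.7, -60.7, 164.8]
tool_rot: [-0.0, 0.059, 0.998, -0.0]
ft_force: [0.9, -0.5, -1.7]
finger_gap: 25.1
grasp_force: 59.2
```

```bash
python3 - <<'E'
from h import *
im=shot("side","s3"); cv2.imwrite("pics/c6.png",cv2.resize(im[220:340,250:400][:,:,::-1],(750,600),interpolation=cv2.INTER_CUBIC))
E
python3 plan.py 584,-60,110,3.045 584,-60,91,3.045
```

```text
t 15.6 p [583.7 -60.7 164.8] yaw 3.024 q7 1.55 tilt 0.001 F [ 0.4  0.3 -1.7] gap 25.0
-> 584,-60,110,3.045
   [-0.0, 0.01, 0.55] -0.01
-> 584,-60,91,3.045
   [-0.0, -0.0, 0.19] -0.0
```

View pics/c6.png

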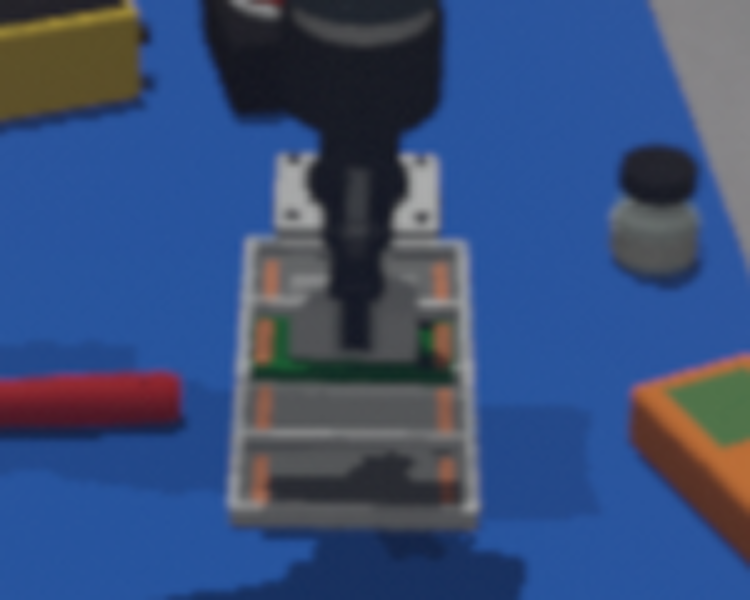

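The board is held level and aligned, centred at crop x≈355. Lower, release and lift.

Call:
play_rows:
  slide:
    - [0,0,0.15]
    - [0,0,0.3]
    - [0,0.01,0.45]
    - [0,0.01,0.55]
    - [0,0.01,0.62]
    - [0,0.01,0.68]
    - [0,0.01,0.73]
    - [0,0.01,0.74]
  twist: [-0.01,-0.01,-0.01,-0.01,-0.01,-0.01,-0.01,-0.01]

```text
t: 16.4
eef_pos: [584.2, -58.7, 90.5]
tool_rot: [-0.0, 0.05, 0.999, 0.0]
ft_force: [-1.1, 0.1, 0.3]
finger_gap: 24.6
grasp_force: 59.5
```

Call:
play_rows:
  slide:
    - [0,0,0]
    - [0,0,0]
    - [0,0,0]
    - [0,0,0]
    - [0,0,0]
    - [0,0,0]
    - [0,0,0]
    - [0,0,0]
  twist: [0,0,0,0,0,0,0,0]
  gripper: 50

```text
t: 17.2
eef_pos: [584.4, -58.7, 90.9]
tool_rot: [0.0, 0.05, 0.999, 0.0]
ft_force: [-0.1, -0.3, -0.0]
finger_gap: 50.4
grasp_force: 0.0
```

Call:
play_rows:
  slide:
    - [0,0,-0.15]
    - [0,0,-0.4]
    - [0,0,-0.6]
    - [0,0,-0.8]
    - [0,0,-0.8]
    - [0,0,-0.8]
    - [0,0,-0.8]
    - [0,0,-0.8]
  twist: [0,0,0,0,0,0,0,0]

```text
t: 18.0
eef_pos: [583.8, -58.6, 170.1]
tool_rot: [-0.001, 0.05, 0.999, -0.0]
ft_force: [-1.3, -0.3, -0.5]
finger_gap: 49.9
grasp_force: 0.0
```

```bash
python3 boards.py; python3 plan.py 576,-235.5,150,2.80 576,-235.5,87,2.80
```

```text
sink (array([484.2, 294.9]), array([ 439.4, -344. ]), 0.421, array([27., 62.]))
sink (array([443.2, 243.1]), array([ 576. , -233.6]), -0.345, array([63., 31.]))
green (array([480.8, 294.6]), array([ 439. , -345.9]), 0.416, array([44., 93.]))
green (array([442.3, 243.2]), array([ 577.7, -239.7]), -0.318, array([87., 37.]))
t 18.1 p [583.8 -58.7 170.1] yaw 3.041 q7 1.57 tilt 0.002 F [1.2 0.4 0.1] gap 50.1
-> 576,-235.5,150,2.80
   [-0.05, -0.88, 0.1] 0.08
   [-0.16, -0.87, 0.1] 0.08
-> 576,-235.5,87,2.80
   [-0.0, -0.0, 0.63] -0.01
```

Boards A and C haven't moved. Pick C.

Call:
play_rows:
  slide:
    - [-0.01,-0.22,0.02]
    - [-0.02,-0.44,0.04]
    - [-0.04,-0.66,0.07]
    - [-0.05,-0.88,0.1]
    - [-0.05,-0.88,0.1]
    - [-0.05,-0.88,0.1]
    - [-0.05,-0.88,0.1]
    - [-0.05,-0.88,0.1]
  twist: [0.02,0.04,0.06,0.08,0.08,0.08,0.08,0.08]
  gripper: 60

```text
t: 18.85
eef_pos: [580.7, -145.4, 160.9]
tool_rot: [-0.0, 0.112, 0.994, 0.0]
ft_force: [0.1, -0.3, -0.6]
finger_gap: 59.7
grasp_force: 0.0
```

Call:
play_rows:
  slide:
    - [-0.04,-0.22,0.02]
    - [-0.08,-0.44,0.04]
    - [-0.12,-0.66,0.07]
    - [-0.16,-0.87,0.1]
    - [-0.16,-0.87,0.1]
    - [-0.16,-0.87,0.1]
    - [-0.16,-0.87,0.1]
    - [-0.16,-0.87,0.1]
  twist: [0.02,0.04,0.06,0.08,0.08,0.08,0.08,0.08]

```text
t: 19.65
eef_pos: [577.0, -233.6, 150.9]
tool_rot: [0.0, 0.174, 0.985, 0.0]
ft_force: [-0.8, 0.1, 0.8]
finger_gap: 60.2
grasp_force: 0.0
```

Call:
play_rows:
  slide:
    - [0,0,0.15]
    - [0,0,0.3]
    - [0,0,0.45]
    - [0,0,0.55]
    - [0,0,0.63]
    - [0,0,0.63]
    - [0,0,0.63]
    - [0,0,0.63]
  twist: [0,-0.01,-0.01,-0.01,-0.01,-0.01,-0.01,-0.01]

```text
t: 20.45
eef_pos: [577.0, -235.4, 88.5]
tool_rot: [0.001, 0.167, 0.986, -0.0]
ft_force: [-0.1, 0.7, 0.5]
finger_gap: 59.8
grasp_force: 0.0
```

Call:
play_rows:
  slide:
    - [0,0,0]
    - [0,0,0]
    - [0,0,0]
    - [0,0,0]
    - [0,0,0]
    - [0,0,0]
    - [0,0,0]
    - [0,0,0]
  twist: [0,0,0,0,0,0,0,0]
  gripper: 0

```text
t: 21.25
eef_pos: [577.0, -235.4, 88.6]
tool_rot: [0.001, 0.167, 0.986, -0.0]
ft_force: [-0.4, -0.1, 6.0]
finger_gap: 24.7
grasp_force: 60.3
```

Call:
play_rows:
  slide:
    - [0,0,-0.1]
    - [0,0,-0.2]
    - [0,0,-0.35]
    - [0,0,-0.5]
    - [0,0,-0.65]
    - [0,0,-0.75]
    - [0,0,-0.75]
    - [0,0,-0.75]
  twist: [0,0,0,0,0,0,0,0]

```text
t: 22.05
eef_pos: [576.4, -235.1, 163.0]
tool_rot: [0.0, 0.167, 0.986, 0.0]
ft_force: [-0.6, -0.1, -2.0]
finger_gap: 25.1
grasp_force: 59.6
```

```bash
python3 plan.py 590,0,165,3.045 590,0,92,3.045
```

```text
t 22.1 p [ 576.4 -235.1  163. ] yaw 2.805 q7 1.66 tilt 0.000 F [-0.6 -0.1 -2. ] gap 25.1
-> 590,0,165,3.045
   [0.22, 0.75, -0.01] -0.05
   [0.15, 0.77, -0.01] -0.05
   [0.1, 0.78, -0.0] -0.05
-> 590,0,92,3.045
   [-0.0, 0.0, 0.73] -0.0
```

Call:
play_rows:
  slide:
    - [0.05,0.15,0]
    - [0.09,0.3,0]
    - [0.13,0.45,-0.01]
    - [0.18,0.6,-0.01]
    - [0.22,0.75,-0.01]
    - [0.22,0.75,-0.01]
    - [0.22,0.75,-0.01]
    - [0.22,0.75,-0.01]
  twist: [-0.01,-0.02,-0.03,-0.04,-0.05,-0.05,-0.05,-0.05]

```text
t: 22.85
eef_pos: [580.4, -158.3, 164.0]
tool_rot: [0.0, 0.129, 0.992, -0.0]
ft_force: [0.2, -0.4, -2.0]
finger_gap: 24.9
grasp_force: 59.5
```

Call:
play_rows:
  slide:
    - [0.03,0.15,0]
    - [0.06,0.3,0]
    - [0.09,0.46,-0.01]
    - [0.12,0.62,-0.01]
    - [0.15,0.77,-0.01]
    - [0.15,0.77,-0.01]
    - [0.15,0.77,-0.01]
    - [0.15,0.77,-0.01]
  twist: [-0.01,-0.02,-0.03,-0.04,-0.05,-0.05,-0.05,-0.05]

```text
t: 23.65
eef_pos: [585.5, -80.0, 164.9]
tool_rot: [0.0, 0.09, 0.996, -0.0]
ft_force: [0.1, 0.0, -1.3]
finger_gap: 24.6
grasp_force: 59.5
```

Call:
play_rows:
  slide:
    - [0.02,0.15,0]
    - [0.04,0.3,0]
    - [0.06,0.46,0]
    - [0.08,0.62,0]
    - [0.1,0.78,0]
    - [0.1,0.78,0]
    - [0.1,0.78,0]
    - [0.1,0.78,0]
  twist: [-0.01,-0.02,-0.03,-0.04,-0.05,-0.05,-0.05,-0.05]

```text
t: 24.45
eef_pos: [589.7, -1.5, 164.9]
tool_rot: [0.0, 0.051, 0.999, -0.0]
ft_force: [-0.5, -0.9, -0.8]
finger_gap: 25.1
grasp_force: 59.5
```

```bash
python3 - <<'E'
from h import *
im=shot("side","s4"); cv2.imwrite("pics/c7.png",cv2.resize(im[220:340,250:400][:,:,::-1],(750,600),interpolation=cv2.INTER_CUBIC))
E
python3 plan.py 590,-1,92.5,3.045
```

```text
t 24.5 p [589.7  -1.6 164.9] yaw 3.039 q7 1.47 tilt 0.001 F [-0.3 -0.4 -1.6] gap 24.9
-> 590,-1,92.5,3.045
   [-0.0, 0.01, 0.72] -0.0
```

View pics/c7.png

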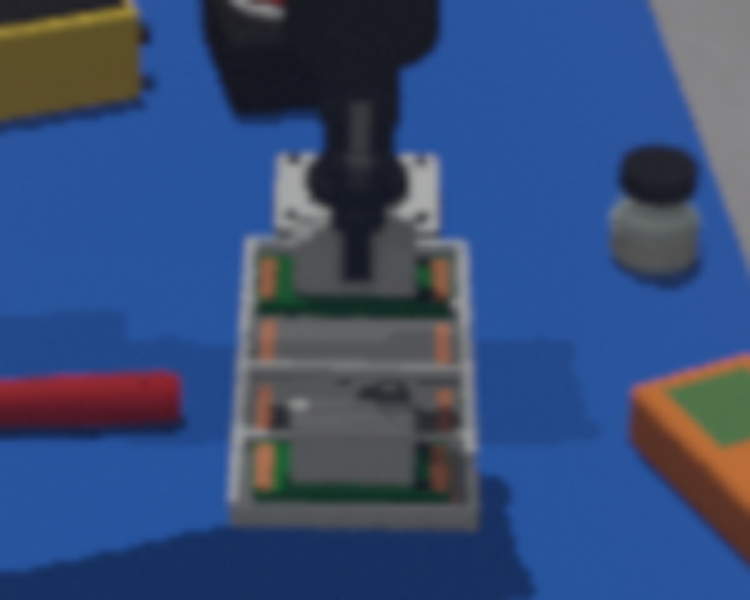

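Board B sits flat in bay 0 (crop 253–452 inside 243–465) and C is level above bay 1. Lower it.

Call:
play_rows:
  slide:
    - [0,0,0.15]
    - [0,0,0.3]
    - [0,0.01,0.45]
    - [0,0.01,0.55]
    - [0,0.01,0.62]
    - [0,0.01,0.68]
    - [0,0.01,0.72]
    - [0,0.01,0.72]
  twist: [0,0,0,0,0,0,0,0]

```text
t: 25.3
eef_pos: [590.0, 0.7, 93.0]
tool_rot: [0.0, 0.05, 0.999, 0.0]
ft_force: [-0.4, 1.1, -1.2]
finger_gap: 25.0
grasp_force: 59.6
```

Call:
play_rows:
  slide:
    - [0,0,0]
    - [0,0,0]
    - [0,0,0]
    - [0,0,0]
    - [0,0,0]
    - [0,0,0]
    - [0,0,0]
    - [0,0,0]
  twist: [0,0,0,0,0,0,0,0]
  gripper: 48

```text
t: 26.1
eef_pos: [589.8, 0.7, 92.9]
tool_rot: [0.0, 0.05, 0.999, 0.0]
ft_force: [-0.2, 0.3, -0.8]
finger_gap: 47.9
grasp_force: 0.0
```

Call:
play_rows:
  slide:
    - [0,0,-0.15]
    - [0,0,-0.4]
    - [0,0,-0.6]
    - [0,0,-0.8]
    - [0,0,-0.8]
    - [0,0,-0.8]
    - [0,0,-0.8]
    - [0,0,-0.8]
  twist: [0,0,0,0,0,0,0,0]

```text
t: 26.9
eef_pos: [589.2, 0.7, 172.1]
tool_rot: [-0.001, 0.05, 0.999, -0.0]
ft_force: [-0.2, 0.2, -0.2]
finger_gap: 47.8
grasp_force: 0.0
```

```bash
python3 boards.py; python3 plan.py 520,-170,170,1.7 440,-345,160,0.41 440,-345,87,0.41
```

```text
sink (array([484.2, 294.9]), array([ 439.4, -344. ]), 0.421, array([27., 62.]))
green (array([480.8, 294.6]), array([ 439., -346.]), 0.408, array([44., 92.]))
t 26.9 p [589.3   0.7 172.1] yaw 3.041 q7 1.46 tilt 0.002 F [ 0.1 -0.7  0. ] gap 47.9
-> 520,-170,170,1.7
   [0.26, -0.88, 0.01] 0.43
   [-0.35, -0.85, 0.01] 0.43
-> 440,-345,160,0.41
   [-0.82, -0.5, 0.05] 0.41
   [-0.96, 0.09, 0.05] 0.41
-> 440,-345,87,0.41
   [-0.0, 0.01, 0.73] -0.01
```

Call:
play_rows:
  slide:
    - [0.06,-0.18,0]
    - [0.12,-0.36,0]
    - [0.18,-0.54,0]
    - [0.22,-0.72,0.01]
    - [0.26,-0.88,0.01]
    - [0.26,-0.88,0.01]
    - [0.26,-0.88,0.01]
    - [0.26,-0.88,0.01]
  twist: [0.07,0.14,0.21,0.28,0.36,0.43,0.43,0.43]
  gripper: 60

```text
t: 27.75
eef_pos: [555.1, -83.7, 171.5]
tool_rot: [-0.0, 0.377, 0.926, -0.0]
ft_force: [0.9, 0.2, -0.2]
finger_gap: 60.2
grasp_force: 0.0
```

Call:
play_rows:
  slide:
    - [-0.07,-0.17,0]
    - [-0.14,-0.34,0]
    - [-0.21,-0.51,0]
    - [-0.28,-0.68,0.01]
    - [-0.35,-0.85,0.01]
    - [-0.35,-0.85,0.01]
    - [-0.35,-0.85,0.01]
    - [-0.35,-0.85,0.01]
  twist: [0.07,0.14,0.21,0.28,0.36,0.43,0.43,0.43]

```text
t: 28.55
eef_pos: [520.8, -168.6, 170.7]
tool_rot: [-0.0, 0.662, 0.75, 0.0]
ft_force: [0.8, 0.7, -0.6]
finger_gap: 60.1
grasp_force: 0.0
```

Call:
play_rows:
  slide:
    - [-0.16,-0.1,0.01]
    - [-0.32,-0.2,0.02]
    - [-0.48,-0.3,0.03]
    - [-0.65,-0.4,0.04]
    - [-0.82,-0.5,0.05]
    - [-0.82,-0.5,0.05]
    - [-0.82,-0.5,0.05]
    - [-0.82,-0.5,0.05]
  twist: [0.07,0.14,0.21,0.28,0.35,0.41,0.41,0.41]

```text
t: 29.35
eef_pos: [481.2, -255.8, 165.7]
tool_rot: [-0.0, 0.865, 0.502, 0.0]
ft_force: [0.7, 0.0, 0.2]
finger_gap: 59.8
grasp_force: 0.0
```

Call:
play_rows:
  slide:
    - [-0.19,0.02,0.01]
    - [-0.38,0.04,0.02]
    - [-0.58,0.06,0.03]
    - [-0.77,0.08,0.04]
    - [-0.96,0.09,0.05]
    - [-0.96,0.09,0.05]
    - [-0.96,0.09,0.05]
    - [-0.96,0.09,0.05]
  twist: [0.07,0.14,0.21,0.28,0.35,0.41,0.41,0.41]

```text
t: 30.15
eef_pos: [441.0, -343.4, 160.7]
tool_rot: [-0.0, 0.979, 0.203, 0.0]
ft_force: [-0.1, 0.0, -1.1]
finger_gap: 60.1
grasp_force: 0.0
```

```bash
python3 - <<'E'
from h import *
im=shot("side","s5"); H=hsv(im)
print("A pred",proj("side",(440,-345,23)))
m=cv2.inRange(H,(0,0,90),(180,60,255)); o=np.zeros_like(m); o[375:420,235:295]=m[375:420,235:295]
M=cv2.moments(o); print(M["m10"]/M["m00"],M["m01"]/M["m00"])
E
python3 plan.py 440,-345,87,0.41
```

```text
A pred [262.36168925 394.69452017]
258.02097902097904 392.3286713286713
t 30.2 p [ 441.  -343.4  160.8] yaw 0.407 q7 0.01 tilt 0.001 F [ 0.1 -0.6 -0.4] gap 60.0
-> 440,-345,87,0.41
   [-0.02, 0.01, 0.74] -0.0
```

Call:
play_rows:
  slide:
    - [0,0,0.15]
    - [-0.01,0,0.3]
    - [-0.02,0.01,0.45]
    - [-0.02,0.01,0.6]
    - [-0.02,0.01,0.74]
    - [-0.02,0.01,0.74]
    - [-0.02,0.01,0.74]
    - [-0.02,0.01,0.74]
  twist: [0,0,0,0,0,0,0,0]

```text
t: 31.0
eef_pos: [439.1, -346.5, 87.4]
tool_rot: [0.0, 0.98, 0.2, 0.0]
ft_force: [0.2, 0.0, 0.7]
finger_gap: 59.9
grasp_force: 0.0
```

Call:
play_rows:
  slide:
    - [0,0,0]
    - [0,0,0]
    - [0,0,0]
    - [0,0,0]
    - [0,0,0]
    - [0,0,0]
    - [0,0,0]
    - [0,0,0]
  twist: [0,0,0,0,0,0,0,0]
  gripper: 0

```text
t: 31.8
eef_pos: [439.3, -346.3, 87.6]
tool_rot: [0.0, 0.98, 0.2, 0.0]
ft_force: [-0.7, 0.7, 5.6]
finger_gap: 25.1
grasp_force: 60.6
```

Call:
play_rows:
  slide:
    - [0,0,-0.1]
    - [0,0,-0.2]
    - [0,0,-0.35]
    - [0,0,-0.5]
    - [0,0,-0.65]
    - [0,0,-0.75]
    - [0,0,-0.75]
    - [0,0,-0.75]
  twist: [0,0,0,0,0,0,0,0]

```text
t: 32.6
eef_pos: [438.9, -345.8, 162.0]
tool_rot: [-0.0, 0.98, 0.2, 0.0]
ft_force: [0.2, -0.2, -2.2]
finger_gap: 25.0
grasp_force: 59.6
```

```bash
python3 plan.py 500,-170,166,0.2 596,60,166,-0.096 596,60,91.5,-0.096
```

```text
t 32.6 p [ 438.9 -345.8  162. ] yaw 0.402 q7 0.01 tilt 0.000 F [ 0.2 -0.2 -2.2] gap 25.0
-> 500,-170,166,0.2
   [0.63, -0.69, -0.02] 0.06
   [0.55, -0.74, -0.02] 0.06
-> 596,60,166,-0.096
   [0.48, -0.68, -0.0] 0.07
   [0.4, -0.73, -0.0] 0.07
   [0.31, -0.77, -0.0] 0.07
-> 596,60,91.5,-0.096
   [-0.0, -0.0, 0.74] -0.01
```

Call:
play_rows:
  slide:
    - [0.13,-0.14,0]
    - [0.26,-0.28,0]
    - [0.38,-0.42,-0.01]
    - [0.5,-0.56,-0.02]
    - [0.63,-0.69,-0.02]
    - [0.63,-0.69,-0.02]
    - [0.63,-0.69,-0.02]
    - [0.63,-0.69,-0.02]
  twist: [0.01,0.02,0.04,0.05,0.06,0.06,0.06,0.06]

```text
t: 33.4
eef_pos: [469.2, -258.9, 163.8]
tool_rot: [0.0, 0.988, 0.153, -0.0]
ft_force: [-0.3, -1.1, -2.6]
finger_gap: 25.1
grasp_force: 59.6
```

Call:
play_rows:
  slide:
    - [0.11,-0.15,0]
    - [0.22,-0.3,0]
    - [0.33,-0.45,-0.01]
    - [0.44,-0.6,-0.02]
    - [0.55,-0.74,-0.02]
    - [0.55,-0.74,-0.02]
    - [0.55,-0.74,-0.02]
    - [0.55,-0.74,-0.02]
  twist: [0.01,0.02,0.04,0.05,0.06,0.06,0.06,0.06]

```text
t: 34.2
eef_pos: [499.2, -172.4, 166.0]
tool_rot: [0.001, 0.994, 0.106, -0.0]
ft_force: [0.1, -0.4, -2.3]
finger_gap: 24.8
grasp_force: 59.6
```

Call:
play_rows:
  slide:
    - [0.1,-0.14,0]
    - [0.2,-0.27,0]
    - [0.29,-0.41,0]
    - [0.38,-0.54,0]
    - [0.48,-0.68,0]
    - [0.48,-0.68,0]
    - [0.48,-0.68,0]
    - [0.48,-0.68,0]
  twist: [0.01,0.03,0.04,0.06,0.07,0.07,0.07,0.07]

```text
t: 35.0
eef_pos: [531.8, -95.8, 166.1]
tool_rot: [0.0, 0.999, 0.051, -0.0]
ft_force: [-0.1, 0.2, -2.5]
finger_gap: 24.9
grasp_force: 59.6
```

Call:
play_rows:
  slide:
    - [0.08,-0.15,0]
    - [0.16,-0.3,0]
    - [0.24,-0.44,0]
    - [0.32,-0.59,0]
    - [0.4,-0.73,0]
    - [0.4,-0.73,0]
    - [0.4,-0.73,0]
    - [0.4,-0.73,0]
  twist: [0.01,0.03,0.04,0.06,0.07,0.07,0.07,0.07]

```text
t: 35.8
eef_pos: [564.0, -19.1, 166.1]
tool_rot: [0.0, 1.0, -0.004, -0.0]
ft_force: [0.3, 0.1, -2.3]
finger_gap: 24.7
grasp_force: 59.6
```

Call:
play_rows:
  slide:
    - [0.06,-0.15,0]
    - [0.12,-0.3,0]
    - [0.18,-0.46,0]
    - [0.24,-0.62,0]
    - [0.31,-0.77,0]
    - [0.31,-0.77,0]
    - [0.31,-0.77,0]
    - [0.31,-0.77,0]
  twist: [0.01,0.03,0.04,0.06,0.07,0.07,0.07,0.07]

```text
t: 36.6
eef_pos: [595.6, 57.5, 166.1]
tool_rot: [0.0, 0.998, -0.059, -0.0]
ft_force: [-0.6, -0.3, -2.4]
finger_gap: 24.5
grasp_force: 59.6
```

```bash
python3 - <<'E'
from h import *
im=shot("side","s6"); cv2.imwrite("pics/c8.png",cv2.resize(im[220:340,250:400][:,:,::-1],(750,600),interpolation=cv2.INTER_CUBIC))
E
python3 plan.py 596,60,91.5,-0.096
```

```text
t 36.6 p [595.7  57.7 166.1] yaw -0.118 q7 -1.18 tilt 0.001 F [-0.3 -1.2 -2.5] gap 24.8
-> 596,60,91.5,-0.096
   [0.0, -0.02, 0.75] -0.01
```

View pics/c8.png

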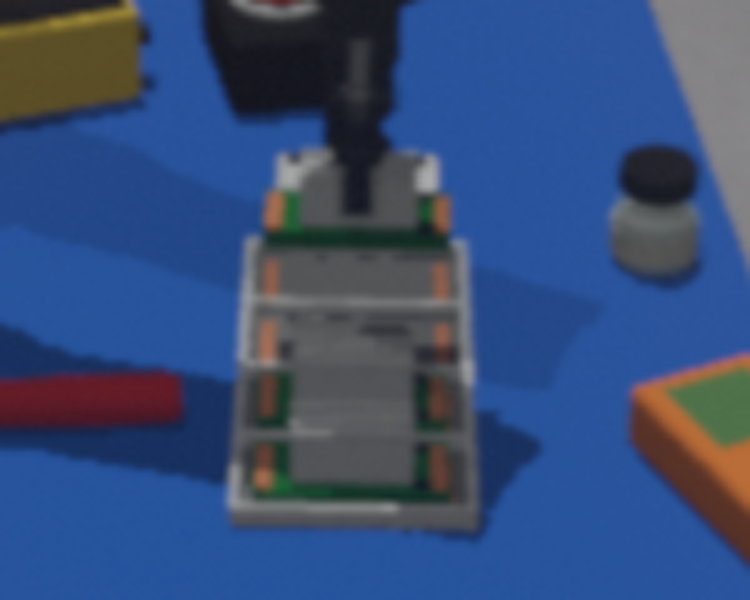

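Boards in bays 0 and 1 look seated, and A is level over bay 2. Lower, release and lift.

Call:
play_rows:
  slide:
    - [0,-0.01,0.15]
    - [0,-0.02,0.3]
    - [0,-0.02,0.45]
    - [0,-0.02,0.55]
    - [0,-0.02,0.63]
    - [0,-0.02,0.7]
    - [0,-0.02,0.75]
    - [0,-0.02,0.75]
  twist: [-0.01,-0.01,-0.01,-0.01,-0.01,-0.01,-0.01,-0.01]

```text
t: 37.45
eef_pos: [596.6, 61.1, 91.6]
tool_rot: [-0.0, 0.999, -0.051, 0.0]
ft_force: [-3.5, 0.2, 4.1]
finger_gap: 25.1
grasp_force: 60.4
```

Call:
play_rows:
  slide:
    - [0,0,0]
    - [0,0,0]
    - [0,0,0]
    - [0,0,0]
    - [0,0,0]
    - [0,0,0]
    - [0,0,0]
    - [0,0,0]
  twist: [0,0,0,0,0,0,0,0]
  gripper: 48

```text
t: 38.25
eef_pos: [596.4, 61.4, 90.9]
tool_rot: [0.0, 0.999, -0.05, 0.0]
ft_force: [0.1, 0.4, -0.3]
finger_gap: 47.7
grasp_force: 0.0
```

Call:
play_rows:
  slide:
    - [0,0,-0.15]
    - [0,0,-0.4]
    - [0,0,-0.6]
    - [0,0,-0.8]
    - [0,0,-0.8]
    - [0,0,-0.8]
    - [0,0,-0.8]
    - [0,0,-0.8]
  twist: [0,0,0,0,0,0,0,0]

```text
t: 39.05
eef_pos: [595.8, 61.5, 170.2]
tool_rot: [0.0, 0.999, -0.05, -0.001]
ft_force: [0.9, -0.3, -0.5]
finger_gap: 48.0
grasp_force: 0.0
```

```bash
python3 plan.py 500,150,200,0.94
```

```text
t 39.0 p [595.8  61.5 170.2] yaw -0.101 q7 -1.17 tilt 0.001 F [ 0.9 -0.3 -0.5] gap 48.0
-> 500,150,200,0.94
   [-0.52, -0.39, -0.15] -0.33
   [-0.26, -0.6, -0.15] -0.33
```

Call:
play_rows:
  slide:
    - [-0.13,-0.1,-0.04]
    - [-0.26,-0.2,-0.08]
    - [-0.39,-0.3,-0.12]
    - [-0.52,-0.39,-0.15]
    - [-0.52,-0.39,-0.15]
    - [-0.52,-0.39,-0.15]
    - [-0.52,-0.39,-0.15]
    - [-0.52,-0.39,-0.15]
  twist: [-0.08,-0.16,-0.24,-0.33,-0.33,-0.33,-0.33,-0.33]

```text
t: 39.85
eef_pos: [549.0, 104.6, 185.7]
tool_rot: [0.0, 0.979, 0.206, -0.0]
ft_force: [0.1, 0.2, 0.3]
finger_gap: 48.0
grasp_force: 0.0
```

Call:
play_rows:
  slide:
    - [-0.16,-0.18,-0.04]
    - [-0.32,-0.36,-0.08]
    - [-0.48,-0.54,-0.12]
    - [-0.64,-0.72,-0.15]
    - [-0.64,-0.72,-0.15]
    - [-0.64,-0.72,-0.15]
    - [-0.64,-0.72,-0.15]
    - [-0.64,-0.72,-0.15]
  twist: [-0.08,-0.16,-0.24,-0.33,-0.33,-0.33,-0.33,-0.33]

```text
t: 40.65
eef_pos: [461.7, 144.7, 200.9]
tool_rot: [0.001, 0.893, 0.45, 0.0]
ft_force: [-0.3, 0.5, -0.4]
finger_gap: 48.2
grasp_force: 0.0
```

```bash
python3 - <<'E'
from h import *
im=shot("top","t3"); cv2.imwrite("pics/c9.png",cv2.resize(im[200:275,190:400][:,:,::-1],(800,286),interpolation=cv2.INTER_CUBIC))
H=hsv(im); g=cv2.inRange(H,(40,80,30),(90,255,255)); s=cv2.inRange(H,(0,0,150),(180,60,255))
for i,(x,y) in enumerate([(584.1,-60),(589.9,-.6),(595.9,59.8)]):
    print(i,"bay",proj("top",(x,y,12)),"sinktop expected",proj("top",(x,y,42)))
o=np.zeros_like(g);o[205:265,300:392]=g[205:265,300:392]
k=cv2.morphologyEx(o,cv2.MORPH_CLOSE,np.ones((15,15)))
for b in blobs("top",k,11,20): print(b)
print(telemetry.state()["qpos"].round(2))
E
python3 plan.py 607.5,189.5,200,1.98 607.5,189.5,110,1.98
```

```text
0 bay [377.39998004 239.4040076 ] sinktop expected [378.96871915 238.6029567 ]
1 bay [355.73211618 236.84117997] sinktop expected [356.8246248  235.98333272]
2 bay [333.6794277  234.19540407] sinktop expected [334.28677945 233.27887717]
(array([354.8, 237. ]), array([589.6,   1.9]), 1.456, array([ 83., 167.]))
[-1.    0.52  0.77  2.08 -0.54  0.74 -0.52]
t 40.7 p [461.5 144.7 200.8] yaw 0.934 q7 -0.52 tilt 0.001 F [0.2 0.5 0.2] gap 48.0
-> 607.5,189.5,200,1.98
   [0.61, 0.45, 0.0] -0.33
   [0.31, 0.7, 0.01] -0.33
-> 607.5,189.5,110,1.98
   [-0.0, 0.0, 0.9] -0.01
```

View pics/c9.png

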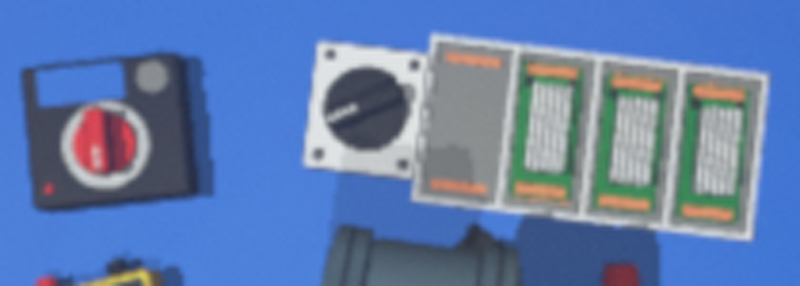

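All three boards sit in bays 0–2, bay 3 is empty and the lock bar hasn't moved. Now the lock knob.

Call:
play_rows:
  slide:
    - [0.15,0.11,0]
    - [0.3,0.22,0]
    - [0.45,0.33,0]
    - [0.61,0.45,0]
    - [0.61,0.45,0]
    - [0.61,0.45,0]
    - [0.61,0.45,0]
    - [0.61,0.45,0]
  twist: [-0.08,-0.16,-0.24,-0.33,-0.33,-0.33,-0.33,-0.33]

```text
t: 41.5
eef_pos: [532.5, 167.4, 200.7]
tool_rot: [-0.0, 0.748, 0.664, -0.0]
ft_force: [0.2, -0.6, 0.2]
finger_gap: 47.6
grasp_force: 0.0
```

Call:
play_rows:
  slide:
    - [0.08,0.18,0]
    - [0.15,0.35,0]
    - [0.23,0.52,0]
    - [0.31,0.7,0.01]
    - [0.31,0.7,0.01]
    - [0.31,0.7,0.01]
    - [0.31,0.7,0.01]
    - [0.31,0.7,0.01]
  twist: [-0.08,-0.16,-0.24,-0.33,-0.33,-0.33,-0.33,-0.33]

```text
t: 42.3
eef_pos: [605.5, 190.2, 199.9]
tool_rot: [-0.0, 0.552, 0.834, -0.0]
ft_force: [-0.2, -0.2, 0.3]
finger_gap: 48.0
grasp_force: 0.0
```

```bash
python3 plan.py 607.5,189.5,110,1.98; python3 -c "
from station import telemetry as t; s=t.state(); print(s['qpos'].round(2), s['wrist_torque'].round(3))"
```

```text
t 42.3 p [605.5 190.2 199.9] yaw 1.971 q7 0.32 tilt 0.001 F [-0.2 -0.2  0.3] gap 48.0
-> 607.5,189.5,110,1.98
   [-0.01, 0.02, 0.9] -0.01
[-0.69  0.67  0.46  1.68 -0.37  0.88  0.32] [-0.02   0.017 -0.018]
```

Call:
play_rows:
  slide:
    - [0,0.02,0.2]
    - [0,0.02,0.4]
    - [-0.01,0.02,0.55]
    - [-0.01,0.02,0.7]
    - [-0.01,0.02,0.8]
    - [-0.01,0.02,0.9]
    - [-0.01,0.02,0.9]
    - [-0.01,0.02,0.9]
  twist: [0,0,0,0,0,0,0,0]

```text
t: 43.1
eef_pos: [608.8, 190.2, 110.1]
tool_rot: [0.0, 0.552, 0.834, 0.0]
ft_force: [-0.2, 0.1, 0.2]
finger_gap: 47.8
grasp_force: 0.0
```

Call:
play_rows:
  slide:
    - [0,0,0]
    - [0,0,0]
    - [0,0,0]
    - [0,0,0]
    - [0,0,0]
    - [0,0,0]
    - [0,0,0]
    - [0,0,0]
  twist: [0,0,0,0,0,0,0,0]
  gripper: 0

```text
t: 43.9
eef_pos: [608.7, 190.4, 110.7]
tool_rot: [-0.0, 0.552, 0.834, 0.0]
ft_force: [-2.7, -0.1, 5.7]
finger_gap: 13.0
grasp_force: 58.9
```

```bash
cat > w.py <<'E'
from station import telemetry as t; import numpy as np
s=t.state(); q=s["tool_rot"]; print("t %.2f yaw %.3f"%(s["t"],2*np.arctan2(q[2],q[1])), "T",s["wrist_torque"].round(3),"F",s["ft_force"].round(1),"tau7 %.3f"%s["joint_efforts"][6],"q",s["qpos"].round(2),"gap %.1f"%s["finger_gap"])
E
python3 w.py
```

```text
t 43.90 yaw 1.973 T [-0.078  0.474  0.029] F [-2.7 -0.1  5.7] tau7 -0.011 q [-0.65  0.8   0.4   1.7  -0.43  0.73  0.37] gap 13.0
```

Call:
play_rows:
  slide:
    - [0,0,0]
    - [0,0,0]
    - [0,0,0]
    - [0,0,0]
    - [0,0,0]
    - [0,0,0]
    - [0,0,0]
    - [0,0,0]
  twist: [0.04,0.07,0.11,0.14,0.18,0.21,0.25,0.25]

```text
t: 44.7
eef_pos: [608.7, 190.3, 110.7]
tool_rot: [0.0, 0.704, 0.71, 0.0]
ft_force: [-2.6, 0.3, 6.2]
finger_gap: 13.3
grasp_force: 59.2
```

```bash
python3 w.py
```

```text
t 44.70 yaw 1.578 T [-0.114  0.48  -0.01 ] F [-2.6  0.3  6.2] tau7 -0.404 q [-0.71  0.82  0.49  1.7  -0.53  0.76  0.05] gap 13.3
```

Call:
play_rows:
  slide:
    - [0,0,0]
    - [0,0,0]
    - [0,0,0]
    - [0,0,0]
    - [0,0,0]
    - [0,0,0]
    - [0,0,0]
    - [0,0,0]
  twist: [0.01,0.03,0.04,0.05,0.06,0.08,0.09,0.1]

```text
t: 45.5
eef_pos: [608.7, 190.3, 110.6]
tool_rot: [-0.0, 0.758, 0.653, 0.0]
ft_force: [-2.8, 0.1, 5.3]
finger_gap: 13.5
grasp_force: 59.2
```

```bash
python3 w.py
```

```text
t 45.50 yaw 1.422 T [-0.07   0.473  0.056] F [-2.8  0.1  5.3] tau7 0.128 q [-0.73  0.83  0.53  1.7  -0.57  0.77 -0.07] gap 13.5
```

Call:
play_rows:
  slide:
    - [0,0,0]
    - [0,0,0]
    - [0,0,0]
    - [0,0,0]
    - [0,0,0]
    - [0,0,0]
    - [0,0,0]
    - [0,0,0]
  twist: [0.01,0.03,0.04,0.05,0.06,0.08,0.09,0.1]

```text
t: 46.3
eef_pos: [608.8, 190.3, 110.7]
tool_rot: [-0.0, 0.806, 0.591, 0.0]
ft_force: [-3.3, -0.2, 7.1]
finger_gap: 13.0
grasp_force: 59.1
```

```bash
python3 w.py
```

```text
t 46.30 yaw 1.265 T [-0.083  0.472  0.021] F [-3.3 -0.2  7.1] tau7 0.129 q [-0.76  0.85  0.57  1.7  -0.61  0.78 -0.2 ] gap 13.0
```

Call:
play_rows:
  slide:
    - [0,0,0]
    - [0,0,0]
    - [0,0,0]
    - [0,0,0]
    - [0,0,0]
    - [0,0,0]
    - [0,0,0]
    - [0,0,0]
  twist: [0.01,0.03,0.04,0.05,0.06,0.08,0.09,0.1]

```text
t: 47.1
eef_pos: [608.8, 190.3, 110.6]
tool_rot: [-0.0, 0.85, 0.526, 0.0]
ft_force: [-2.0, -0.3, 5.9]
finger_gap: 13.1
grasp_force: 59.2
```

```bash
python3 w.py
```

```text
t 47.10 yaw 1.108 T [-0.089  0.526  0.027] F [-2.  -0.3  5.9] tau7 0.130 q [-0.78  0.86  0.61  1.7  -0.65  0.79 -0.32] gap 13.1
```

Call:
play_rows:
  slide:
    - [0,0,0]
    - [0,0,0]
    - [0,0,0]
    - [0,0,0]
    - [0,0,0]
    - [0,0,0]
    - [0,0,0]
    - [0,0,0]
  twist: [0.01,0.03,0.04,0.05,0.06,0.08,0.09,0.1]

```text
t: 47.9
eef_pos: [608.8, 190.3, 110.7]
tool_rot: [-0.0, 0.889, 0.458, 0.0]
ft_force: [-2.9, 0.2, 6.0]
finger_gap: 12.8
grasp_force: 59.2
```

```bash
python3 w.py
```

```text
t 47.90 yaw 0.951 T [-0.051  0.488  0.03 ] F [-2.9  0.2  6. ] tau7 0.131 q [-0.8   0.87  0.64  1.71 -0.69  0.81 -0.45] gap 12.8
```

Call:
play_rows:
  slide:
    - [0,0,0]
    - [0,0,0]
    - [0,0,0]
    - [0,0,0]
    - [0,0,0]
    - [0,0,0]
    - [0,0,0]
    - [0,0,0]
  twist: [0.01,0.03,0.04,0.05,0.06,0.08,0.09,0.1]

```text
t: 48.7
eef_pos: [608.8, 190.3, 110.7]
tool_rot: [-0.0, 0.922, 0.387, 0.0]
ft_force: [-2.4, -0.6, 6.0]
finger_gap: 13.0
grasp_force: 59.2
```

```bash
python3 w.py
```

```text
t 48.70 yaw 0.794 T [-0.085  0.503 -0.005] F [-2.4 -0.6  6. ] tau7 0.132 q [-0.83  0.88  0.68  1.71 -0.73  0.82 -0.58] gap 13.0
```

Call:
play_rows:
  slide:
    - [0,0,0]
    - [0,0,0]
    - [0,0,0]
    - [0,0,0]
    - [0,0,0]
    - [0,0,0]
    - [0,0,0]
    - [0,0,0]
  twist: [0.01,0.03,0.04,0.05,0.06,0.08,0.09,0.1]

```text
t: 49.5
eef_pos: [608.8, 190.3, 110.7]
tool_rot: [-0.0, 0.95, 0.313, 0.0]
ft_force: [-3.3, 0.2, 5.8]
finger_gap: 13.1
grasp_force: 59.2
```

```bash
python3 w.py
```

```text
t 49.50 yaw 0.637 T [-0.166  0.487  0.06 ] F [-3.3  0.2  5.8] tau7 0.133 q [-0.85  0.9   0.72  1.71 -0.77  0.84 -0.71] gap 13.1
```

Call:
play_rows:
  slide:
    - [0,0,0]
    - [0,0,0]
    - [0,0,0]
    - [0,0,0]
    - [0,0,0]
    - [0,0,0]
    - [0,0,0]
    - [0,0,0]
  twist: [0.01,0.03,0.04,0.05,0.06,0.08,0.09,0.1]

```text
t: 50.3
eef_pos: [608.8, 190.3, 110.7]
tool_rot: [-0.0, 0.971, 0.238, 0.0]
ft_force: [-2.3, 0.5, 6.4]
finger_gap: 12.8
grasp_force: 59.2
```

```bash
python3 w.py
```

```text
t 50.30 yaw 0.481 T [-0.132  0.496  0.218] F [-2.3  0.5  6.4] tau7 -0.037 q [-0.87  0.91  0.75  1.71 -0.8   0.85 -0.84] gap 12.8
```

Call:
play_rows:
  slide:
    - [0,0,0]
    - [0,0,0]
    - [0,0,0]
    - [0,0,0]
    - [0,0,0]
    - [0,0,0]
    - [0,0,0]
    - [0,0,0]
  twist: [0.01,0.03,0.04,0.05,0.06,0.08,0.09,0.1]

```text
t: 51.1
eef_pos: [608.8, 190.3, 110.7]
tool_rot: [-0.0, 0.987, 0.161, 0.0]
ft_force: [-1.8, -0.7, 6.0]
finger_gap: 13.0
grasp_force: 59.3
```

```bash
python3 w.py
```

```text
t 51.10 yaw 0.323 T [-0.141  0.482  0.226] F [-1.8 -0.7  6. ] tau7 -0.035 q [-0.89  0.93  0.78  1.71 -0.84  0.87 -0.98] gap 13.0
```

The torque stepped to about 0.22 N m between yaw 0.637 and 0.481, so the extra turn so far is about 0.24 rad. Add 0.55 rad, release and lift.

Call:
play_rows:
  slide:
    - [0,0,0]
    - [0,0,0]
    - [0,0,0]
    - [0,0,0]
    - [0,0,0]
    - [0,0,0]
    - [0,0,0]
    - [0,0,0]
  twist: [0.05,0.1,0.15,0.2,0.25,0.3,0.35,0.35]

```text
t: 51.9
eef_pos: [608.8, 190.3, 110.7]
tool_rot: [0.0, 0.994, -0.114, 0.0]
ft_force: [-3.0, -0.8, 6.3]
finger_gap: 12.8
grasp_force: 59.2
```

```bash
python3 w.py
```

```text
t 51.90 yaw -0.228 T [-0.121  0.61  -0.06 ] F [-3.  -0.8  6.3] tau7 -0.565 q [-0.95  0.99  0.9   1.71 -0.95  0.93 -1.45] gap 12.8
```

Call:
play_rows:
  slide:
    - [0,0,0]
    - [0,0,0]
    - [0,0,0]
    - [0,0,0]
    - [0,0,0]
    - [0,0,0]
    - [0,0,0]
    - [0,0,0]
  twist: [0,0,0,0,0,0,0,0]
  gripper: 50

```text
t: 52.7
eef_pos: [608.6, 190.2, 109.9]
tool_rot: [0.0, 0.994, -0.113, 0.0]
ft_force: [0.4, -0.5, -1.1]
finger_gap: 49.6
grasp_force: 0.0
```

Call:
play_rows:
  slide:
    - [0,0,-0.2]
    - [0,0,-0.4]
    - [0,0,-0.6]
    - [0,0,-0.8]
    - [0,0,-1]
    - [0,0,-1]
    - [0,0,-1]
    - [0,0,-1]
  twist: [0,0,0,0,0,0,0,0]

```text
t: 53.5
eef_pos: [608.0, 190.5, 209.2]
tool_rot: [0.0, 0.994, -0.113, -0.001]
ft_force: [-0.7, -0.2, -0.5]
finger_gap: 50.1
grasp_force: 0.0
```

```bash
python3 w.py; python3 plan.py 500,240,240,0.26 505,390,240,0.26 498.6,388.3,168,0.26 437,372,168,0.26
```

```text
t 53.50 yaw -0.226 T [-0.017 -0.002 -0.018] F [-0.7 -0.2 -0.5] tau7 -0.002 q [-1.    0.87  1.01  1.69 -0.83  1.07 -1.52] gap 50.1
t 53.5 p [608.  190.5 209.2] yaw -0.226 q7 -1.52 tilt 0.001 F [-0.7 -0.2 -0.5] gap 50.1
-> 500,240,240,0.26
   [-0.58, -0.12, -0.15] -0.15
   [-0.54, -0.25, -0.16] -0.15
-> 505,390,240,0.26
   [0.21, -0.72, 0.0] -0.0
   [0.2, -0.73, 0.0] -0.0
-> 498.6,388.3,168,0.26
   [-0.06, 0.0, 0.72] -0.01
-> 437,372,168,0.26
   [-0.64, 0.0, 0.0] 0.0
```

Call:
play_rows:
  slide:
    - [-0.14,-0.03,-0.04]
    - [-0.28,-0.06,-0.08]
    - [-0.43,-0.09,-0.12]
    - [-0.58,-0.12,-0.15]
    - [-0.58,-0.12,-0.15]
    - [-0.58,-0.12,-0.15]
    - [-0.58,-0.12,-0.15]
    - [-0.58,-0.12,-0.15]
  twist: [-0.09,-0.18,-0.27,-0.36,-0.45,-0.54,-0.6,-0.6]
  gripper: 0

```text
t: 54.3
eef_pos: [554.3, 214.8, 224.3]
tool_rot: [-0.0, 0.936, 0.351, -0.001]
ft_force: [0.8, 0.4, 0.8]
finger_gap: 0.1
grasp_force: 0.0
```

```bash
python3 plan.py 480,260,240,1.8 497,388,240,3.40
```

```text
t 54.3 p [554.3 214.8 224.3] yaw 0.717 q7 -0.77 tilt 0.001 F [0.8 0.4 0.8] gap 0.1
-> 480,260,240,1.8
   [-0.13, -0.41, -0.08] -0.34
   [0.1, -0.43, -0.08] -0.34
-> 497,388,240,3.40
   [0.61, 0.22, 0.0] -0.51
   [0.26, 0.58, 0.0] -0.51
```

Call:
play_rows:
  slide:
    - [-0.04,-0.1,-0.02]
    - [-0.08,-0.2,-0.04]
    - [-0.11,-0.3,-0.06]
    - [-0.13,-0.41,-0.08]
    - [-0.13,-0.41,-0.08]
    - [-0.13,-0.41,-0.08]
    - [-0.13,-0.41,-0.08]
    - [-0.13,-0.41,-0.08]
  twist: [-0.09,-0.18,-0.26,-0.34,-0.34,-0.34,-0.34,-0.34]

```text
t: 55.1
eef_pos: [518.4, 236.8, 232.7]
tool_rot: [0.0, 0.812, 0.584, -0.0]
ft_force: [0.2, 0.1, 0.0]
finger_gap: 0.0
grasp_force: 0.0
```

Call:
play_rows:
  slide:
    - [0.03,-0.1,-0.02]
    - [0.05,-0.2,-0.04]
    - [0.07,-0.32,-0.06]
    - [0.1,-0.43,-0.08]
    - [0.1,-0.43,-0.08]
    - [0.1,-0.43,-0.08]
    - [0.1,-0.43,-0.08]
    - [0.1,-0.43,-0.08]
  twist: [-0.09,-0.18,-0.26,-0.34,-0.34,-0.34,-0.34,-0.34]

```text
t: 55.9
eef_pos: [480.9, 259.9, 240.8]
tool_rot: [0.0, 0.629, 0.778, -0.0]
ft_force: [0.1, 0.1, 0.2]
finger_gap: -0.0
grasp_force: 0.0
```

```bash
python3 - <<'E'
from h import *
im=shot("top","t4"); cv2.imwrite("pics/c10.png",cv2.resize(im[200:275,190:400][:,:,::-1],(800,286),interpolation=cv2.INTER_CUBIC))
E
python3 plan.py 497,388,240,3.40
```

```text
t 56.0 p [480.8 260.  240.7] yaw 1.782 q7 -0.03 tilt 0.001 F [-0.3  0.1 -0. ] gap 0.2
-> 497,388,240,3.40
   [0.61, 0.21, 0.0] -0.51
   [0.27, 0.59, 0.01] -0.51
```

View pics/c10.png

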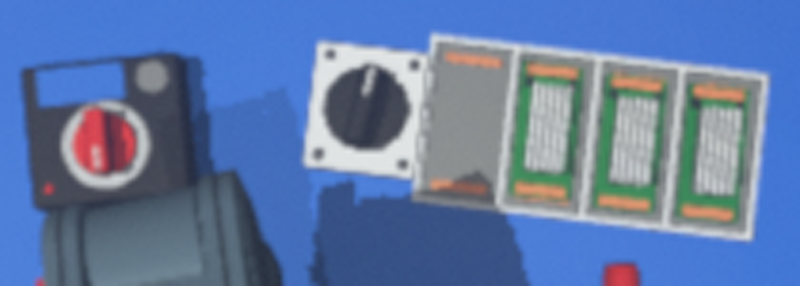

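The lock mark now points up and slightly right (yaw about −0.2), matching the commanded turn, and the boards are still seated. Now to the +x side of the toggle.

Call:
play_rows:
  slide:
    - [0.12,0.04,0]
    - [0.24,0.08,0]
    - [0.36,0.12,0]
    - [0.48,0.16,0]
    - [0.61,0.21,0]
    - [0.61,0.21,0]
    - [0.61,0.21,0]
    - [0.61,0.21,0]
  twist: [-0.09,-0.18,-0.27,-0.36,-0.45,-0.51,-0.51,-0.51]

```text
t: 56.75
eef_pos: [488.2, 323.9, 240.8]
tool_rot: [-0.0, 0.276, 0.961, -0.0]
ft_force: [-0.4, -1.3, 0.1]
finger_gap: -0.0
grasp_force: 0.0
```

Call:
play_rows:
  slide:
    - [0.05,0.12,0]
    - [0.1,0.24,0]
    - [0.16,0.36,0]
    - [0.21,0.48,0.01]
    - [0.27,0.59,0.01]
    - [0.27,0.59,0.01]
    - [0.27,0.59,0.01]
    - [0.27,0.59,0.01]
  twist: [-0.09,-0.18,-0.27,-0.36,-0.45,-0.51,-0.51,-0.51]

```text
t: 57.55
eef_pos: [496.4, 388.1, 239.8]
tool_rot: [-0.0, -0.12, 0.993, -0.0]
ft_force: [-0.2, 0.0, 0.1]
finger_gap: -0.0
grasp_force: 0.0
```

```bash
python3 w.py;python3 plan.py 497,388,168,3.40 437,372,168,3.40
```

```text
t 57.55 yaw 3.382 T [ 0.007 -0.018  0.012] F [-0.2  0.   0.1] tau7 0.084 q [-0.86  0.58  0.18  1.66 -0.13  0.92  1.18] gap -0.0
t 57.5 p [496.4 388.1 239.8] yaw -2.902 q7 1.18 tilt 0.001 F [-0.2  0.   0.1] gap -0.0
-> 497,388,168,3.40
   [-0.01, -0.0, 0.72] -0.01
-> 437,372,168,3.40
   [0.63, -0.01, -0.0] -0.0
```

Call:
play_rows:
  slide:
    - [0,0,0.15]
    - [0,0,0.3]
    - [0,0,0.45]
    - [0,0,0.6]
    - [0,0,0.72]
    - [0,0,0.72]
    - [0,0,0.72]
    - [0,0,0.72]
  twist: [-0.01,-0.01,-0.01,-0.01,-0.01,-0.01,-0.01,-0.01]

```text
t: 58.35
eef_pos: [496.7, 389.1, 168.6]
tool_rot: [0.001, -0.13, 0.992, 0.0]
ft_force: [-0.7, 0.6, 0.3]
finger_gap: 0.0
grasp_force: 0.0
```

Call:
play_rows:
  slide:
    - [0.15,0,0]
    - [0.25,0,0]
    - [0.35,0,0]
    - [0.45,-0.01,0]
    - [0.54,-0.01,0]
    - [0.62,-0.01,0]
    - [0.62,-0.01,0]
    - [0.62,-0.01,0]
  twist: [0,0,0,0,0,0,0,0]

```text
t: 59.15
eef_pos: [436.4, 371.9, 167.8]
tool_rot: [-0.0, -0.13, 0.992, -0.0]
ft_force: [0.7, -0.4, 0.5]
finger_gap: 0.0
grasp_force: 0.0
```

Call:
play_rows:
  slide:
    - [-0.1,0,0]
    - [-0.25,0,0]
    - [-0.25,0,-0.2]
    - [-0.25,0,-0.4]
    - [-0.25,0,-0.7]
    - [-0.25,0,-0.9]
    - [-0.25,0,-0.9]
    - [-0.25,0,-0.9]
  twist: [0,0,0,0,0,0,0,0]

```text
t: 59.95
eef_pos: [461.5, 378.3, 257.9]
tool_rot: [0.0, -0.13, 0.992, 0.0]
ft_force: [-0.1, -0.5, -0.1]
finger_gap: 0.0
grasp_force: 0.0
```

```bash
python3 - <<'E'
from h import *
b=shot("side","s7")[180:260,220:340]
cv2.imwrite("pics/c11.png",cv2.resize(b[:,:,::-1],(720,480),interpolation=cv2.INTER_CUBIC))
E
python3 plan.py 575.5,367,230,3.24 575.5,367,140,3.24
```

```text
t 60.0 p [461.  378.1 257.2] yaw -2.881 q7 1.16 tilt 0.001 F [ 0.3  0.5 -0.3] gap 0.0
-> 575.5,367,230,3.24
   [-0.54, -0.2, 0.14] 0.05
   [-0.55, -0.16, 0.13] 0.05
-> 575.5,367,140,3.24
   [-0.0, 0.0, 0.9] 0.0
```

View pics/c11.png

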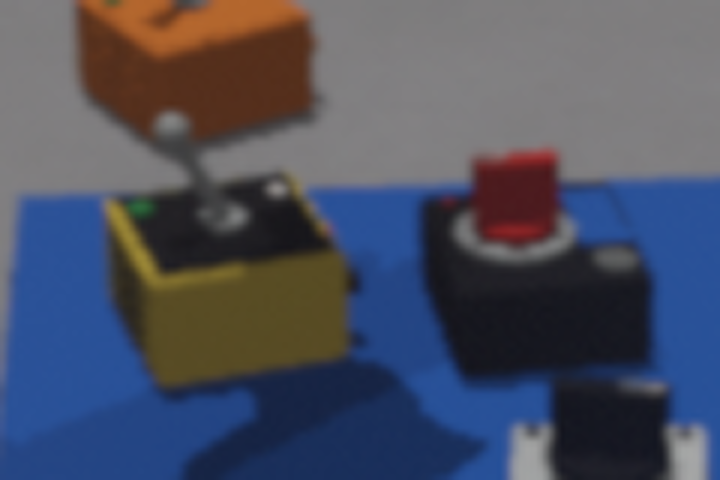

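The toggle leans to the green lamp, so the supply is on. Now the start knob.

Call:
play_rows:
  slide:
    - [-0.13,-0.05,0]
    - [-0.27,-0.1,0.05]
    - [-0.4,-0.15,0.1]
    - [-0.54,-0.2,0.14]
    - [-0.54,-0.2,0.14]
    - [-0.54,-0.2,0.14]
    - [-0.54,-0.2,0.14]
    - [-0.54,-0.2,0.14]
  twist: [0.01,0.02,0.03,0.05,0.05,0.05,0.05,0.05]
  gripper: 52

```text
t: 60.8
eef_pos: [517.5, 373.4, 244.1]
tool_rot: [-0.0, -0.091, 0.996, 0.0]
ft_force: [-0.3, -0.8, 0.5]
finger_gap: 51.8
grasp_force: 0.0
```

Call:
play_rows:
  slide:
    - [-0.13,-0.04,0]
    - [-0.27,-0.08,0.05]
    - [-0.4,-0.12,0.1]
    - [-0.55,-0.16,0.13]
    - [-0.55,-0.16,0.13]
    - [-0.55,-0.16,0.13]
    - [-0.55,-0.16,0.13]
    - [-0.55,-0.16,0.13]
  twist: [0.01,0.02,0.03,0.05,0.05,0.05,0.05,0.05]

```text
t: 61.6
eef_pos: [574.5, 367.5, 231.0]
tool_rot: [-0.0, -0.052, 0.999, 0.0]
ft_force: [0.1, 0.1, 0.1]
finger_gap: 52.0
grasp_force: 0.0
```

```bash
python3 w.py; python3 plan.py 575.5,367,140,3.24
```

```text
t 61.60 yaw 3.246 T [-0.035 -0.069  0.033] F [0.1 0.1 0.1] tau7 0.002 q [-0.78  0.68  0.22  1.51 -0.17  0.97  1.17] gap 52.0
t 61.6 p [574.5 367.5 231. ] yaw -3.037 q7 1.17 tilt 0.000 F [0.1 0.1 0.1] gap 52.0
-> 575.5,367,140,3.24
   [-0.01, -0.01, 0.91] 0.0
```

Call:
play_rows:
  slide:
    - [-0.01,-0.01,0.2]
    - [-0.01,-0.01,0.4]
    - [-0.01,-0.01,0.55]
    - [-0.01,-0.01,0.7]
    - [-0.01,-0.01,0.8]
    - [-0.01,-0.01,0.91]
    - [-0.01,-0.01,0.91]
    - [-0.01,-0.01,0.91]
  twist: [0,0,0,0,0,0,0,0]

```text
t: 62.4
eef_pos: [576.3, 366.3, 140.0]
tool_rot: [0.0, -0.052, 0.999, 0.0]
ft_force: [-0.9, 0.1, 0.3]
finger_gap: 52.0
grasp_force: 0.0
```

Call:
play_rows:
  slide:
    - [0,0,0]
    - [0,0,0]
    - [0,0,0]
    - [0,0,0]
    - [0,0,0]
    - [0,0,0]
    - [0,0,0]
    - [0,0,0]
  twist: [0,0,0,0,0,0,0,0]
  gripper: 0

```text
t: 63.2
eef_pos: [576.5, 367.6, 140.8]
tool_rot: [0.001, -0.052, 0.999, 0.001]
ft_force: [0.1, 4.0, 5.1]
finger_gap: 12.6
grasp_force: 60.5
```

```bash
python3 w.py
```

```text
t 63.20 yaw 3.246 T [0.732 0.073 0.005] F [0.1 4.  5.1] tau7 -0.046 q [-0.76  0.79  0.2   1.55 -0.19  0.82  1.19] gap 12.6
```

Call:
play_rows:
  slide:
    - [0,0,0]
    - [0,0,0]
    - [0,0,0]
    - [0,0,0]
    - [0,0,0]
    - [0,0,0]
    - [0,0,0]
    - [0,0,0]
  twist: [0.08,0.16,0.24,0.32,0.4,0.48,0.56,0.6]

```text
t: 64.0
eef_pos: [576.6, 368.3, 140.9]
tool_rot: [0.0, 0.409, 0.913, 0.002]
ft_force: [1.1, 6.5, 3.9]
finger_gap: 13.3
grasp_force: 60.6
```

```bash
python3 w.py
```

```text
t 64.00 yaw 2.300 T [ 1.191 -0.123  0.119] F [1.1 6.5 3.9] tau7 0.104 q [-0.91  0.82  0.43  1.56 -0.42  0.85  0.41] gap 13.3
```

Call:
play_rows:
  slide:
    - [0,0,0]
    - [0,0,0]
    - [0,0,0]
    - [0,0,0]
    - [0,0,0]
    - [0,0,0]
    - [0,0,0]
    - [0,0,0]
  twist: [0.02,0.04,0.06,0.07,0.07,0.07,0.07,0.07]

```text
t: 64.8
eef_pos: [576.7, 368.4, 140.9]
tool_rot: [0.0, 0.455, 0.89, 0.002]
ft_force: [1.2, 5.7, 4.2]
finger_gap: 13.4
grasp_force: 62.0
```

```bash
python3 w.py
```

```text
t 64.80 yaw 2.196 T [ 1.097 -0.219  1.009] F [1.2 5.7 4.2] tau7 -0.970 q [-0.93  0.83  0.46  1.56 -0.45  0.85  0.32] gap 13.4
```

Call:
play_rows:
  slide:
    - [0,0,0]
    - [0,0,0]
    - [0,0,0]
    - [0,0,0]
    - [0,0,0]
    - [0,0,0]
    - [0,0,0]
    - [0,0,0]
  twist: [0.01,0.02,0.03,0.03,0.03,0.03,0.03,0.03]

```text
t: 65.6
eef_pos: [576.7, 368.5, 140.9]
tool_rot: [0.001, 0.475, 0.88, 0.002]
ft_force: [1.4, 5.1, 4.4]
finger_gap: 12.8
grasp_force: 81.3
```

```bash
python3 w.py
```

```text
t 65.60 yaw 2.152 T [ 1.055 -0.169  2.006] F [1.4 5.1 4.4] tau7 -2.044 q [-0.93  0.83  0.47  1.56 -0.46  0.86  0.29] gap 12.8
```

The stop is reached: the torque jumped. Release and lift clear.

Call:
play_rows:
  slide:
    - [0,0,0]
    - [0,0,0]
    - [0,0,0]
    - [0,0,0]
    - [0,0,0]
    - [0,0,0]
    - [0,0,0]
    - [0,0,0]
  twist: [-0.04,-0.06,-0.06,-0.06,-0.06,-0.06,-0.06,-0.06]

```text
t: 66.4
eef_pos: [576.7, 368.4, 140.9]
tool_rot: [0.0, 0.435, 0.9, 0.002]
ft_force: [1.6, 6.8, 4.3]
finger_gap: 12.8
grasp_force: 60.5
```

Call:
play_rows:
  slide:
    - [0,0,0]
    - [0,0,0]
    - [0,0,0]
    - [0,0,0]
    - [0,0,0]
    - [0,0,0]
    - [0,0,0]
    - [0,0,0]
  twist: [0,0,0,0,0,0,0,0]
  gripper: 80

```text
t: 67.2
eef_pos: [576.2, 366.1, 139.9]
tool_rot: [0.0, 0.436, 0.9, -0.0]
ft_force: [-0.3, 0.6, -0.6]
finger_gap: 79.9
grasp_force: 0.0
```

Call:
play_rows:
  slide:
    - [0,0,-0.2]
    - [0,0,-0.4]
    - [0,0,-0.6]
    - [0,0,-0.8]
    - [0,0,-1]
    - [0,0,-1]
    - [0,0,-1]
    - [0,0,-1]
  twist: [0,0,0,0,0,0,0,0]

```text
t: 68.0
eef_pos: [575.5, 366.0, 238.6]
tool_rot: [-0.001, 0.436, 0.9, -0.001]
ft_force: [0.1, 0.4, -0.6]
finger_gap: 79.8
grasp_force: 0.0
```

Call:
play_rows:
  slide:
    - [0,0,-0.2]
    - [0,0,-0.4]
    - [0,0,-0.5]
    - [0,0,-0.5]
    - [0,0,-0.5]
    - [0,0,-0.5]
    - [0,0,-0.5]
    - [0,0,-0.5]
  twist: [0,0,0,0,0,0,0,0]

```text
t: 68.8
eef_pos: [575.9, 366.2, 289.2]
tool_rot: [-0.0, 0.436, 0.9, -0.0]
ft_force: [0.2, -0.1, 0.0]
finger_gap: 79.5
grasp_force: 0.0
```

```bash
python3 w.py; python3 - <<'E'
from h import *
b=shot("side","s8")[170:350,215:415]
cv2.imwrite("pics/c12.png",cv2.resize(b[:,:,::-1],(660,594),interpolation=cv2.INTER_CUBIC))
E
```

```text
t 68.80 yaw 2.240 T [0.021 0.032 0.02 ] F [ 0.2 -0.1  0. ] tau7 0.001 q [-0.97  0.66  0.53  1.48 -0.35  1.1   0.3 ] gap 79.5
```

View pics/c12.png

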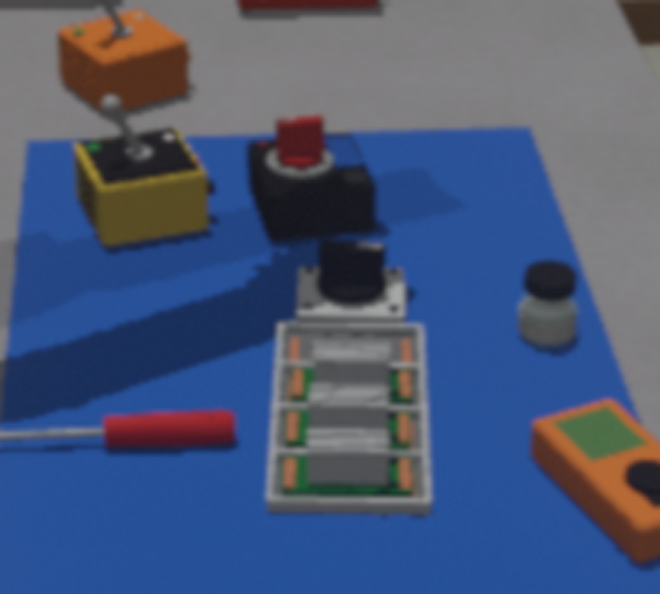

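The start knob has sprung back, the toggle is on, and all three boards are seated in their bays. Nothing else has moved, so I'm handing in.

```bash
python3 -c "
from station import finish_job; print(finish_job())"
```

```text
the job is handed in; nothing more can be done
None
```

The job is handed in at about 69 s; no score came back: supply switched off, three boards seated in bays 0–2, lock firm plus about 0.8 rad, supply back on, start knob twisted to its stop and sprung back.

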